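Load the viewing stand and tighten its under-deck clamp

ROBOT

A 6-joint arm with a two-finger parallel gripper is mounted at the origin on the work surface. World frame = base frame: x ahead of the robot, y to its left, z up, the work surface at z = 0. Lengths are in m, angles in rad, forces in N, time in s.
With the tool pointing down it reaches from about 0.325 to 0.9 m from the base axis. Payload 3.5 kg.
Tool frame: the origin (TCP) lies midway between the tips of the shut fingers; the grasp point (between the pads) lies 19 mm behind it; y points along the fingers, z is the direction in which the jaws open and shut, and the axes are right-handed (so a half turn about y gives the same grasp; the last joint's range is limited). The gripper opens to 85 mm and grips with 20 to 120 N. Pads are 22 mm wide; open, the fingers measure 114 mm over their backs; the gripper's body (76 mm by 85 mm) begins 54 mm behind the grasp point. The pads swing forward as they close: fully open they stand 13 mm farther back than shut.
Start: joints at [1.212, 0.276, -0.026, 1.268, 0, 1.467], TCP at [0.158, 0.605, 0.231] pointing down, gripper open.
Joint ranges: [-3.12, 3.12], [-0.85, 1.88], [-1.08, 1.24], [-1.95, 2.15], [-1.57, 1.53], [-3.14, 3.14]. Speed limits (rad/s): [2.57, 2.57, 3.14, 3.14, 3.14, 3.14].

INTERFACE

Orientations are given as a unit quaternion [w, x, y, z].
In Python, from station import env gives the robot as it stands. The module is installed in compiled form; this text tells all that it offers.
- The arm moves only by the tool carry_out, never from a script. Its argument "commands" is a list of rows, each a list of 2 entries, a list of its own where there are three numbers: the shift along the tool's x, y, z each as a share of 400 mm, from -1 to 1, then the turn, a rotation vector about the tool's x, y, z each as a share of 90 degrees, from -1 to 1. A call has 1 to 10 rows; each row shifts and turns the commanded pose from where the row before left it, along the tool's axes as they then stand; what a row does not reach is not made up. A row lasts 1/12 s, in which the tool goes at most 41.7 mm and 7.16 degrees, less where a joint would pass 70% of its speed; a pose out of reach is approached as far as the arm can. A call with a number of a shift or a turn outside -1 to 1 is refused whole. A call with a gripper value outside its range is refused whole. "hand" is the opening, from 0 (shut) to 1 (fully open), set as the call begins (left out, the last holds). The fingers move at their own pace and stop on an object; "squeeze" is the grip in N (left out, the last holds). Time passes only in rows, so rows that do not move let the fingers close. It gives the time, the measured TCP pose, the force and the opening at its end, in the units of the state.
- env.get_state(): the state, without advancing time (a new reading comes with each control period).
- env.capture(name): name is "side" or "top"; returns a dict with "color" (384x512x3 uint8, blue, green, red), "fx", "fy", "cx", "cy" (pixels), "distortion" ([k1, k2, p1, p2, k3] as OpenCV has them; the pictures are not rectified), "world_to_cam" (4x4, takes a point from world to camera coordinates). Camera axes: x right, y down, z forward; pixel columns grow to the right and rows downward; lengths in m; the calibration is good to about 2 mm. A picture is of the moment at which its call begins. There is no depth.
- env.close_job(): hands the job in, once; it reports no verdict.
The state is a dict: "time": time; "joint_positions": joint angles; "joint_vel": joint speeds; "effort": joint torques, N m; "ee_pos": TCP position; "orientation": TCP orientation; "force": force on the tool from outside, world axes, zero at the start; "torque": the same for the moment, N m; "gripper_width": opening from 0.0 (shut) to 1.0 (fully open).
Only numpy, scipy, OpenCV 4.12 (cv2) and the standard library are available. Lean on these libraries where they do the work, as an engineer would, in place of code of your own. Each camera call takes 0.05 s, during which the arm holds its last target.

TASK

Set the loose amber cassette gently on the stand's sloped ledge, flat on the two rails, squared up and down against the lip, and let go of it. Then tighten the winged clamp knob that hangs under the stand's deck (counter-clockwise as seen from above) all the way to its stop, and nip it up there for half a second with a steady push of about 15 to 20 N on a wing, never above 35 N. Leave the tip box, the bottle and the mixer alone, and leave the cassette seated.

Things in the scene. Friction and masses are not known exactly. Their poses are not given: they have to be found in the camera images.
- stand: Fixed viewing stand. Origin on the table under the knob's vertical axis; x from its open front (robot side) to its back, y left, z up. White deck 200 mm wide, x -26 to +110 mm, underside z 175, top z 190 mm, carried only by two 16 mm posts at x 98, y +-88 mm on a 12 mm foot plate (x 80 to 150). Under the deck there is only the knob; on it stands the sloped ledge.
- ledge (a point): Ledge on the deck, sloped 25 deg to face the robot. Origin: centre of the plane of its rail tops; z normal, x up the slope, y left. Black rails 12 mm wide at y +-46, x -50 to 50 mm. Low end: lip, inner face x -44, 10 mm high; over it a green jaw, 16 mm above the rails, touches nothing. Seated cassette: 80 mm side along x, either way round, its point at x -4, y 0, z 20 mm.
- cassette_c (a point): Middle of the loose cassette, 20 mm above its underside (40 mm high in all, 0.15 to 0.3 kg). Amber plate 80 mm (x) by 120 mm (y), 8 mm thick, with a white rim 13 mm high; z up. On its middle a white grip rib, 56 mm long in x, 14 mm thick in y, 8 to 40 mm above the underside: pinch it across y.
- wings (a point): Clamp knob on a 12 mm upright stem under the deck: black hub 32 mm wide, 34 mm high, four upright wings at 90 deg (one yellow, three orange), 8 mm thick, 30 mm high, reaching 52 mm from the axis. Origin on the axis, mid-height of the wings, 85 mm over the table; z up, x along the yellow wing. Front wings stand 26 mm out past the deck's edge; the deck leaves no room for an upright gripper.
- clamp (a joint): Angle of the knob, rad; grows counter-clockwise as seen from above (tightening). At 0 the yellow wing points along the stand's +x, away from the robot. Starts between -0.4 and 0.75; hard stop (tight) at 2.3. Dry friction of 0.12 N m, about 3 N at a wing's end, holds it where it is left.
- tipbox: Bystander: blue tip box with white top and yellow tips, 85 x 120 x 62 mm, origin under its middle. Leave alone.
- bottle: Bystander: amber reagent bottle, 66 mm in diameter, 150 mm high, origin under its middle. Leave alone.
- mixer: Bystander: small grey vortex mixer, 100 x 90 x 97 mm, origin under its middle. Leave alone.
Mind the look-alikes: they are no part of the job. What is shaped like the part that bears cassette_c but pink or purple is not meant.

How it is judged:
By the outcome, as a careful person would: the job done as asked, in the order asked, and still so for the second after the job is handed in, with the robot touching nothing.
It also fails if it takes over 64 s, if anything falls off the work surface, if the arm or the gripper's body presses on something with over 40 N, if the wrist force passes 120 N, or if a joint passes its speed limit or range.

## Working session

There is one attempt and no reset: what is moved stays moved. The work goes in short steps, Python scripts to look and compute and a tool call to move; the robot and the scene stay as the last step left them, time stands still between calls to the robot, and variables do not carry over. Pictures are saved under pics/ and viewed, and the job is handed in when it is done.

Besides the shell and the picture viewer there is one more tool, called by a JSON object that holds its "fn" and its "kwargs", one argument or row to a line. carry_out: Moves the arm, as the interface text tells. Its arguments: {"type":"object","properties":{"commands":{"type":"array"},"hand":{"type":"number"},"squeeze":{"type":"number"}},"required":["commands"]}

```bash
mkdir -p pics
cat > h.py <<'E'
import numpy as np, cv2, pickle
from station import env
np.set_printoptions(precision=4,suppress=True)
def cap(n):
    c=env.capture(n); pickle.dump(c,open(f'{n}.pkl','wb')); return c
def load(n): return pickle.load(open(f'{n}.pkl','rb'))
def K(c): return np.array([[c['fx'],0,c['cx']],[0,c['fy'],c['cy']],[0,0,1.]])
def ray(c,uv):
    p=cv2.undistortPoints(np.array(uv,float).reshape(-1,1,2),K(c),np.array(c['distortion'],float)).reshape(-1,2)
    T=np.array(c['world_to_cam']);R=T[:3,:3];t=T[:3,3]
    d=np.c_[p,np.ones(len(p))]@R
    return -R.T@t,d
def onz(c,uv,z):
    o,d=ray(c,uv); return o+d*((z-o[2])/d[:,2])[:,None]
def tri(c1,u1,c2,u2):
    o1,d1=ray(c1,u1);o2,d2=ray(c2,u2);out=[]
    for a,b in zip(d1,d2):
        s=np.linalg.lstsq(np.c_[a,-b],o2-o1,rcond=None)[0]
        p=o1+a*s[0];q=o2+b*s[1];out.append(np.r_[(p+q)/2,np.linalg.norm(p-q)])
    return np.array(out)
def proj(c,P):
    T=np.array(c['world_to_cam']);r=cv2.Rodrigues(T[:3,:3])[0]
    return cv2.projectPoints(np.array(P,float).reshape(-1,3),r,T[:3,3],K(c),np.array(c['distortion'],float))[0].reshape(-1,2)
E
python3 - <<'E'
from h import *
print(env.get_state())
for n in('side','top'):
    c=cap(n); cv2.imwrite(f'pics/{n}0.png',cv2.resize(c['color'],(800,600),interpolation=cv2.INTER_CUBIC))
    print(n,c['fx'],c['cx'],c['cy'],c['distortion'],c['world_to_cam'])
E
```

```text
{'time': 0.0, 'joint_positions': array([ 1.2116,  0.2772, -0.0279,  1.268 , -0.    ,  1.4674]), 'joint_vel': array([ 0.    ,  0.0009, -0.0015, -0.0011,  0.001 ,  0.0004]), 'effort': array([ -0.0027, -44.5517,  29.52  ,   0.0167,  -0.0003,  -0.    ]), 'ee_pos': array([0.1579, 0.6039, 0.2301]), 'orientation': array([-0.7006,  0.7021, -0.0904,  0.09  ]), 'force': array([ 0.1285, -0.604 , -0.2169]), 'torque': array([-0.0363, -0.0003, -0.0346]), 'gripper_width': 1.0031195607356016}
side 480.1812443137173 248.9221842481858 194.8007325693425 [-0.1055  0.      0.      0.      0.    ] [[ 0.8662 -0.4997  0.0051 -0.4397]
 [-0.3371 -0.5919 -0.7322  0.2293]
 [ 0.3689  0.6325 -0.6811  1.5289]
 [ 0.      0.      0.      1.    ]]
top 355.7676161553711 249.2759842600722 194.010872627097 [-0.0161  0.      0.      0.      0.    ] [[ 0.0222 -0.9996  0.0174 -0.0983]
 [-0.9963 -0.0236 -0.0825  0.4802]
 [ 0.0829 -0.0155 -0.9964  1.3542]
 [ 0.      0.      0.      1.    ]]
```

View pics/side0.png

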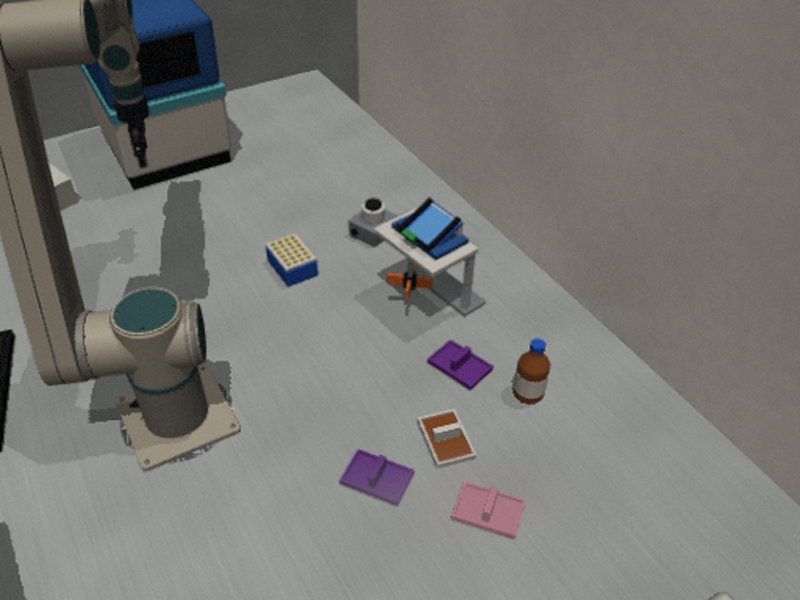

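View pics/top0.png

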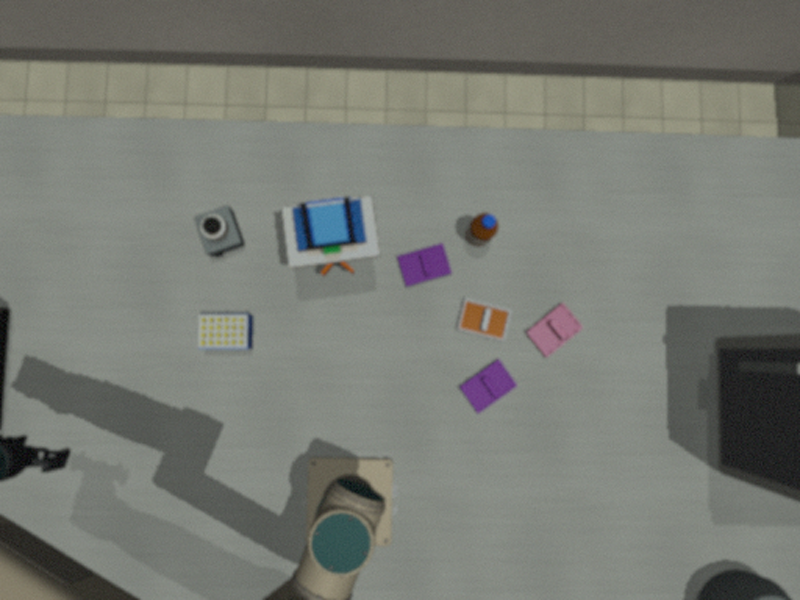

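Side view: the amber cassette is at about (446,437) in the 800 px picture, and the stand at (430,235) with the orange knob at (410,283). Look-alikes are purple at (460,363) and (377,476), and pink at (489,509). In the top view the cassette is at (484,320), with purple at (425,265) and (488,386) and pink at (554,330). The amber plate with the white rim and rib fits the description. I'll confirm that in an enlarged crop.

Run:
```python
from h import *
t=load('top')['color'];s=load('side')['color']
def cr(im,x0,y0,w,h): return cv2.resize(im[y0:y0+h,x0:x0+w],(400,300),interpolation=cv2.INTER_CUBIC)
a=np.hstack([cr(t,280,180,64,48),cr(s,246,250,80,60)])
b=np.hstack([cr(t,172,118,80,60),cr(s,230,122,88,66)])
cv2.imwrite('pics/crop0.png',np.vstack([a,b]))
```

```text
(no output)
```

View pics/crop0.png

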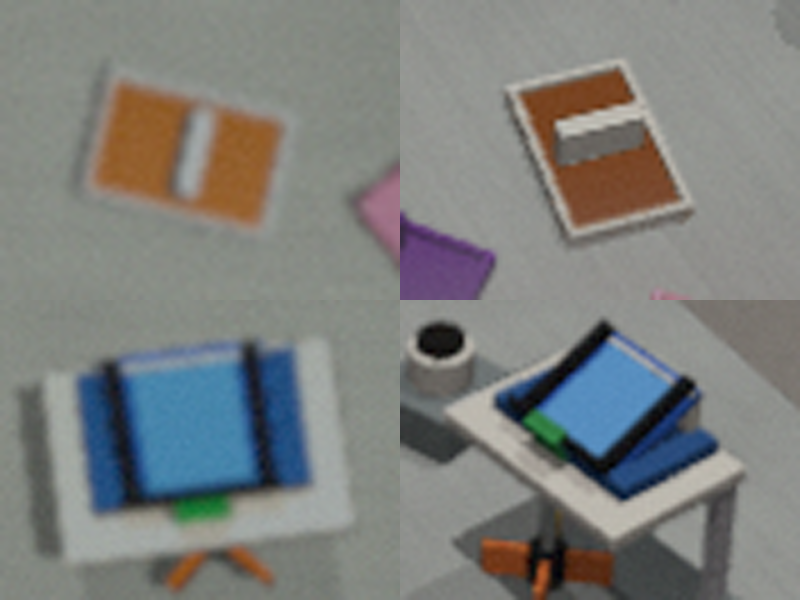

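The crop confirms it: the amber plate, white rim and white rib fit, and its neighbours are pink and purple without white. Now I'll measure.

Run:
```python
from h import *
def big(m): 
    cs,_=cv2.findContours(m,cv2.RETR_EXTERNAL,cv2.CHAIN_APPROX_NONE); return sorted(cs,key=cv2.contourArea)[::-1]
box={'top':(285,185,335,225),'side':(260,255,310,305)}
for n in('top','side'):
    c=load(n); x0,y0,x1,y1=box[n]; im=c['color'][y0:y1,x0:x1]; S=8
    b=cv2.resize(im,None,fx=S,fy=S,interpolation=cv2.INTER_CUBIC); hsv=cv2.cvtColor(b,cv2.COLOR_BGR2HSV)
    m=cv2.inRange(hsv,(3,120,60),(20,255,255)); k=big(m)
    pts=np.vstack(k[:2]) if n=='top' else np.vstack([q for q in k if cv2.contourArea(q)>200])
    h=cv2.convexHull(pts).reshape(-1,2)
    uv=(h+.5)/S-.5+[x0,y0]
    P=onz(c,uv,0.0105 if n=='top' else .0105)
    r=cv2.minAreaRect((P[:,:2]*1000).astype(np.float32)); print(n,'amber inner rect',r)
    if n=='side':
        v=b.max(2); 
    # rib top
    g=cv2.cvtColor(b,cv2.COLOR_BGR2GRAY)
    hull=np.zeros_like(g); cv2.fillConvexPoly(hull,cv2.convexHull(pts),255)
    hull=cv2.erode(hull,np.ones((25,25)))if n=='top' else hull
    low=cv2.inRange(hsv,(0,0,150),(180,90,255))
    q=big(low&hull)
    q=[a for a in q if cv2.contourArea(a)>300][:2]
    for a in q:
        uv=(a.reshape(-1,2)+.5)/S-.5+[x0,y0]; P=onz(c,uv,.04)
        print(n,'rib',cv2.minAreaRect((P[:,:2]*1000).astype(np.float32)), cv2.contourArea(a))
# deck corners / orange in top
for n,bx in(('top',(170,115,255,185)),('side',(230,120,320,205))):
    c=load(n);x0,y0,x1,y1=bx;im=c['color'][y0:y1,x0:x1]
    b=cv2.resize(im,None,fx=8,fy=8,interpolation=cv2.INTER_CUBIC); cv2.imwrite(f'pics/st_{n}.png',cv2.copyMakeBorder(b,0,0,0,0,0)); 
    print(n,b.shape)
```

```text
top amber inner rect ((448.92706298828125, -323.0384826660156), (103.03240203857422, 62.92470169067383), 77.01008605957031)
top rib ((445.72833251953125, -324.3261413574219), (13.60291862487793, 47.783424377441406), 76.07388305664062) 2390.5
side amber inner rect ((451.5672302246094, -322.2286376953125), (104.28349304199219, 67.38543701171875), 76.92094421386719)
side rib ((448.6103515625, -323.62933349609375), (14.530791282653809, 52.6619873046875), 77.25968933105469) 3521.0
top (560, 680, 3)
side (680, 720, 3)
```

View pics/st_top.png

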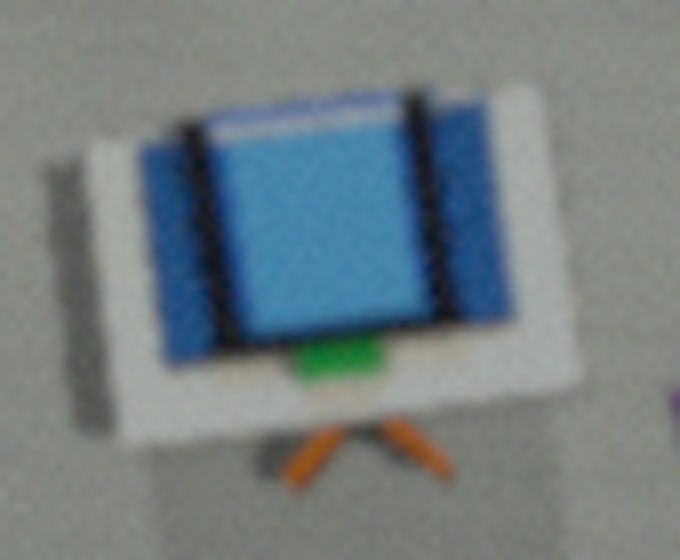

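Run:
```python
from h import *
c=load('side');x0,y0,x1,y1=(230,122,320,189)
cv2.imwrite('pics/st_side2.png',cv2.resize(c['color'][y0:y1,x0:x1],None,fx=8,fy=8,interpolation=cv2.INTER_CUBIC))
```

```text
(no output)
```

View pics/st_side2.png

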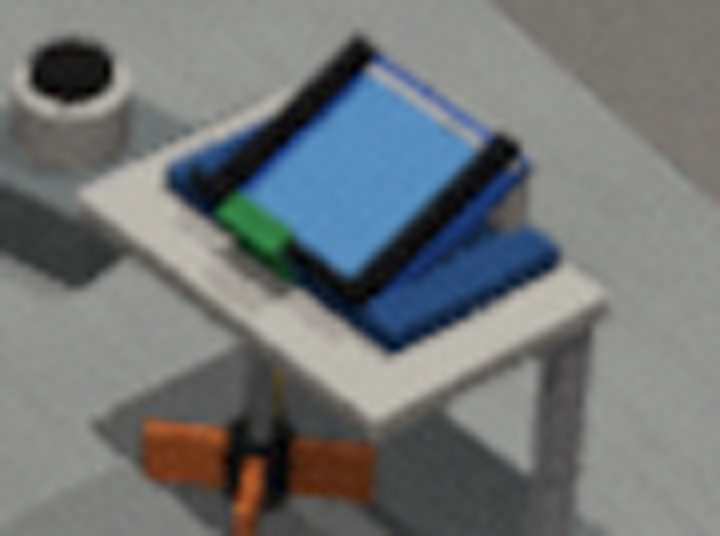

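Run:
```python
from h import *
t=load('top');s=load('side')
T=lambda l:(np.array(l,float)+.5)/8-.5+[170,115]
S=lambda l:(np.array(l,float)+.5)/8-.5+[230,122]
tt=T([(122,440),(580,387),(545,88),(90,142)])
P=onz(t,tt,.19);print('top deck FL FR BR BL\n',P)
ss=S([(82,192),(375,422),(605,297)])
Q=onz(s,ss,.19);print('side FL FR BR\n',Q)
print('tri\n',tri(t,tt[:3],s,ss))
print(np.linalg.norm(P[0]-P[1]),np.linalg.norm(P[1]-P[2]))
print('rail tops up-left,up-right (end centres), low L, low R')
r=tri(t,T([(193,123),(415,93),(230,343),(447,315)]),s,S([(367,42),(509,143),(212,190),(362,297)]))
print(r, np.linalg.norm(r[0]-r[1]))
# wings
for n,c,f in(('top',t,None),('side',s,None)):
    hsv=cv2.cvtColor(c['color'],cv2.COLOR_BGR2HSV)
    m=cv2.inRange(hsv,(3,140,90),(25,255,255))
    ys,xs=np.nonzero(m);k=(xs>170)&(xs<320)&(ys<190)&(ys>120)
    if n=='top':
        k&=(ys>165)&(ys<185)&(xs<240)
    print(n,k.sum())
wt=T([(293,483),(447,472)]);print('wing tips top z=.1',onz(t,wt,.1))
```

```text
top deck FL FR BR BL
 [[ 0.5464  0.1362  0.19  ]
 [ 0.574  -0.0577  0.19  ]
 [ 0.7037 -0.0395  0.19  ]
 [ 0.6749  0.1548  0.19  ]]
side FL FR BR
 [[ 0.5466  0.1335  0.19  ]
 [ 0.5751 -0.0616  0.19  ]
 [ 0.7044 -0.0407  0.19  ]]
tri
 [[ 0.5473  0.1363  0.1878  0.0013]
 [ 0.5758 -0.0583  0.1869  0.0027]
 [ 0.7045 -0.0398  0.1891  0.0012]]
0.19583416439558193 0.13092430572274127
rail tops up-left,up-right (end centres), low L, low R
[[ 0.6707  0.1023  0.2459  0.0024]
 [ 0.6858  0.0123  0.2437  0.0013]
 [ 0.5867  0.0899  0.2048  0.0003]
 [ 0.6033 -0.0018  0.2023  0.0045]] 0.0912142500828523
top 34
side 157
wing tips top z=.1 [[0.5419 0.0728 0.1   ]
 [0.5487 0.0027 0.1   ]]
```

```bash
cat >> h.py <<'E'
from scipy.spatial.transform import Rotation as Ro
def cur():
    s=env.get_state(); q=s['orientation']; return np.array(s['ee_pos']),Ro.from_quat([q[1],q[2],q[3],q[0]]),s
def frame(y,z):
    y=np.array(y,float);y/=np.linalg.norm(y);z=np.array(z,float);z-=y*(y@z);z/=np.linalg.norm(z)
    return Ro.from_matrix(np.c_[np.cross(y,z),y,z])
def shares(p,R,p2,R2):
    d=R.inv().apply(np.array(p2)-p)/.4; w=(R.inv()*R2).as_rotvec()/(np.pi/2)
    print('shift shares',d,'rows>=',np.abs(np.linalg.norm(d))/.1042,'| turn shares',w,'rows>=',np.linalg.norm(w)/.0796)
psi=.145
SO=np.array([.5834,.0415,0.])
ex=np.array([np.cos(psi),np.sin(psi),0]);ey=np.array([-np.sin(psi),np.cos(psi),0]);ez=np.array([0,0,1.])
a=np.radians(25)
lx=ex*np.cos(a)+ez*np.sin(a); ln=-ex*np.sin(a)+ez*np.cos(a)
LO=np.array([.633,.0495,.2233])
E
python3 - <<'E'
from h import *
p,R,s=cur();print(R.as_matrix())
yc=np.array([np.sin(np.radians(13)),np.cos(np.radians(13)),0])
for sg in(1,-1):
    Rg=frame([0,0,-1],sg*yc); shares(p,R,p,Rg)
    Rl=frame(-ln,sg*ey); shares(p,Rg,p,Rl)
shares(p,R,[.44,.22,.30],R); shares([.44,.22,.3],R,[.449,-.323,.20],R)
E
```

```text
[[ 0.9675 -0.0008  0.253 ]
 [-0.253  -0.0019  0.9675]
 [-0.0002 -1.     -0.0021]]
shift shares [0. 0. 0.] rows>= 0.0 | turn shares [ 0.0013 -0.0184 -0.0002] rows>= 0.23185936243910524
shift shares [0. 0. 0.] rows>= 0.0 | turn shares [ 0.0516 -0.233  -0.2745] rows>= 4.56980755714267
shift shares [0. 0. 0.] rows>= 0.0 | turn shares [0.0003 1.9816 0.002 ] rows>= 24.89436420644069
shift shares [0. 0. 0.] rows>= 0.0 | turn shares [-0.0516 -0.233   0.2745] rows>= 4.56980755714267
shift shares [ 0.9252 -0.1731 -0.7506] rows>= 11.553625648120702 | turn shares [0. 0. 0.] rows>= 0.0
shift shares [ 0.3653  0.2526 -1.3071] rows>= 13.24867255759223 | turn shares [0. 0. 0.] rows>= 0.0
```

{"fn": "carry_out", "kwargs": {
  "commands": [
    [[0.077, -0.0144, -0.0626], [0, 0, 0]],
    [[0.077, -0.0144, -0.0626], [0, 0, 0]],
    [[0.077, -0.0144, -0.0626], [0, 0, 0]],
    [[0.077, -0.0144, -0.0626], [0, 0, 0]],
    [[0.077, -0.0144, -0.0626], [0, 0, 0]],
    [[0.077, -0.0144, -0.0626], [0, 0, 0]],
    [[0.077, -0.0144, -0.0626], [0, 0, 0]],
    [[0.077, -0.0144, -0.0626], [0, 0, 0]],
    [[0.077, -0.0144, -0.0626], [0, 0, 0]],
    [[0.077, -0.0144, -0.0626], [0, 0, 0]]
  ],
  "hand": 1,
  "squeeze": 40
}}

```text
time: 0.93
ee_pos: [0.3931, 0.2826, 0.2888]
orientation: [-0.701, 0.701, -0.09, 0.09]
force: [1.3, 0.5, 0.8]
gripper_width: 0.999
```

{"fn": "carry_out", "kwargs": {
  "commands": [
    [[0.0346, 0.015, -0.0953], [0, 0, 0]],
    [[0.0346, 0.015, -0.0953], [0, 0, 0]],
    [[0.0346, 0.015, -0.0953], [0, 0, 0]],
    [[0.0346, 0.015, -0.0953], [0, 0, 0]],
    [[0.0346, 0.015, -0.0953], [0, 0, 0]],
    [[0.0346, 0.015, -0.0953], [0, 0, 0]],
    [[0.0346, 0.015, -0.0953], [0, 0, 0]],
    [[0.0346, 0.015, -0.0953], [0, 0, 0]],
    [[0.0346, 0.015, -0.0953], [0, 0, 0]],
    [[0.0346, 0.015, -0.0953], [0, 0, 0]]
  ]
}}

```text
time: 1.77
ee_pos: [0.4295, -0.1212, 0.2284]
orientation: [0.701, -0.701, 0.09, -0.09]
force: [0.8, 0.3, 0.1]
gripper_width: 1.001
```

{"fn": "carry_out", "kwargs": {
  "commands": [
    [[0.0346, 0.015, -0.0953], [0, 0, 0]],
    [[0.0346, 0.015, -0.0953], [0, 0, 0]],
    [[0.0346, 0.015, -0.0953], [0, 0, 0]],
    [[0.0346, 0.015, -0.0953], [0, 0, 0]],
    [[0.0346, 0.015, -0.0953], [0, 0, 0]],
    [[0, 0, 0], [0, 0, 0]],
    [[0, 0, 0], [0, 0, 0]]
  ]
}}

```text
time: 2.35
ee_pos: [0.4483, -0.3227, 0.1977]
orientation: [0.702, -0.701, 0.092, -0.091]
force: [-0.5, 0.3, 0.3]
gripper_width: 1.002
```

Run:
```python
from h import *
p,R,s=cur();print(p,R.as_matrix(),s['joint_positions'],s['force'])
yc=np.array([np.sin(np.radians(13)),np.cos(np.radians(13)),0])
Rg=frame([0,0,-1],yc)
shares(p,R,[.4488,-.3232,.08],Rg); shares(p,R,[.4488,-.3232,.011],Rg)
```

```text
[ 0.4483 -0.3227  0.1977] [[ 0.9666 -0.0015  0.2562]
 [-0.2562  0.0017  0.9666]
 [-0.0019 -1.      0.0012]] [-0.7411  0.1704 -0.2325  1.1702  0.0002 -0.4821] [-0.4533  0.348   0.2604]
shift shares [ 0.0021  0.2942 -0.0012] rows>= 2.8233796835598084 | turn shares [-0.0008 -0.0205 -0.0012] rows>= 0.25779705973134687
shift shares [ 0.0025  0.4667 -0.0014] rows>= 4.478830724350219 | turn shares [-0.0008 -0.0205 -0.0012] rows>= 0.25779705973134687
```

{"fn": "carry_out", "kwargs": {
  "commands": [
    [[0.002, 0.1, -0.001], [0, -0.02, 0]],
    [[0, 0.1, 0], [0, 0, 0]],
    [[0, 0.1, 0], [0, 0, 0]],
    [[0, 0.08, 0], [0, 0, 0]],
    [[0, 0.04, 0], [0, 0, 0]],
    [[0, 0.04, 0], [0, 0, 0]],
    [[0, 0, 0], [0, 0, 0]],
    [[0, 0, 0], [0, 0, 0]]
  ]
}}

```text
time: 3.02
ee_pos: [0.4488, -0.3197, 0.0144]
orientation: [0.703, -0.702, 0.079, -0.078]
force: [0.3, -0.1, -0.5]
gripper_width: 0.999
```

Run:
```python
from h import *
p,R,s=cur();print(p,R.as_matrix()[:,1],s['force'])
t=cap('top');s=cap('side')
def cr(im,x0,y0,w,h): return cv2.resize(im[y0:y0+h,x0:x0+w],(400,300),interpolation=cv2.INTER_CUBIC)
cv2.imwrite('pics/g1.png',np.hstack([cr(t['color'],270,170,80,60),cr(s['color'],236,230,100,75)]))
```

```text
[ 0.4488 -0.3197  0.0144] [-0.0021  0.0022 -1.    ] [ 0.3014 -0.1387 -0.4998]
```

View pics/g1.png

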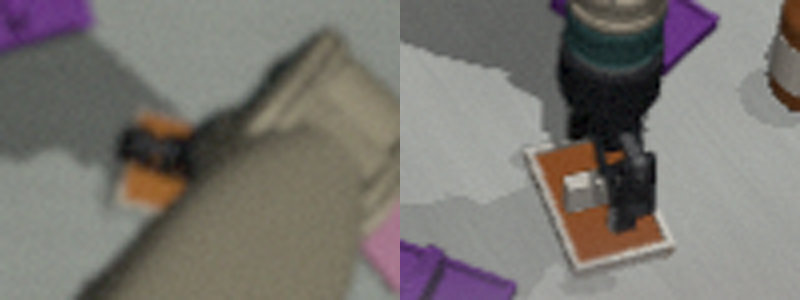

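The side crop shows the fingers straddling the white rib at about (600,190), inside the rim. I'll shift 3 mm to centre on it, then close.

{"fn": "carry_out", "kwargs": {
  "commands": [
    [[0, 0, -0.008], [0, 0, 0]],
    [[0, 0, 0], [0, 0, 0]]
  ]
}}

```text
time: 3.28
ee_pos: [0.45, -0.3262, 0.0166]
orientation: [-0.702, 0.703, -0.078, 0.08]
force: [0.9, -0.1, -0.5]
gripper_width: 0.998
```

{"fn": "carry_out", "kwargs": {
  "commands": [
    [[0, 0, 0], [0, 0, 0]],
    [[0, 0, 0], [0, 0, 0]],
    [[0, 0, 0], [0, 0, 0]],
    [[0, 0, 0], [0, 0, 0]],
    [[0, 0, 0], [0, 0, 0]],
    [[0, 0, 0], [0, 0, 0]],
    [[0, 0, 0], [0, 0, 0]],
    [[0, 0, 0], [0, 0, 0]],
    [[0, 0, 0], [0, 0, 0]],
    [[0, 0, 0], [0, 0, 0]]
  ],
  "hand": 0,
  "squeeze": 50
}}

```text
time: 4.12
ee_pos: [0.4491, -0.325, 0.0151]
orientation: [-0.703, 0.703, -0.079, 0.079]
force: [-0.3, 0.7, 1.9]
gripper_width: 0.157
```

{"fn": "carry_out", "kwargs": {
  "commands": [
    [[0, -0.03, 0], [0, 0, 0]],
    [[0, -0.06, 0], [0, 0, 0]],
    [[0, -0.09, 0], [0, 0, 0]],
    [[0, -0.09, 0], [0, 0, 0]],
    [[0, -0.09, 0], [0, 0, 0]],
    [[0, -0.09, 0], [0, 0, 0]],
    [[0, -0.09, 0], [0, 0, 0]],
    [[0, -0.09, 0], [0, 0, 0]],
    [[0, -0.09, 0], [0, 0, 0]],
    [[0, 0, 0], [0, 0, 0]]
  ]
}}

```text
time: 4.95
ee_pos: [0.4515, -0.3274, 0.3121]
orientation: [-0.7, 0.706, -0.075, 0.083]
force: [1.3, -0.9, -1.1]
gripper_width: 0.153
```

Run:
```python
from h import *
p,R,s=cur();print(p,s['force'],s['gripper_width'],s['joint_positions'])
Rl=frame(-ln,ey)
tgt=lambda x,z: LO+lx*x+ln*(z-.0055)
shares(p,R,p,Rl)
A=tgt(.02,.02+.06); print(A); shares(p,Rl,A,Rl)
s=cap('side')
cv2.imwrite('pics/l1.png',cv2.resize(s['color'][100:300,130:400],(800,592),interpolation=cv2.INTER_CUBIC))
```

```text
[ 0.4515 -0.3274  0.3121] [ 1.2734 -0.9105 -1.1346] 0.15299883585266574 [-0.7432  0.1153 -0.0549  1.3865 -0.0003 -0.5189]
shift shares [0. 0. 0.] rows>= 0.0 | turn shares [ 0.0571 -0.2299 -0.2678] rows>= 4.492159976287521
[0.6198 0.0476 0.2993]
shift shares [0.4865 0.2623 0.8669] rows>= 9.866456266945091 | turn shares [0. 0. 0.] rows>= 0.0
```

View pics/l1.png

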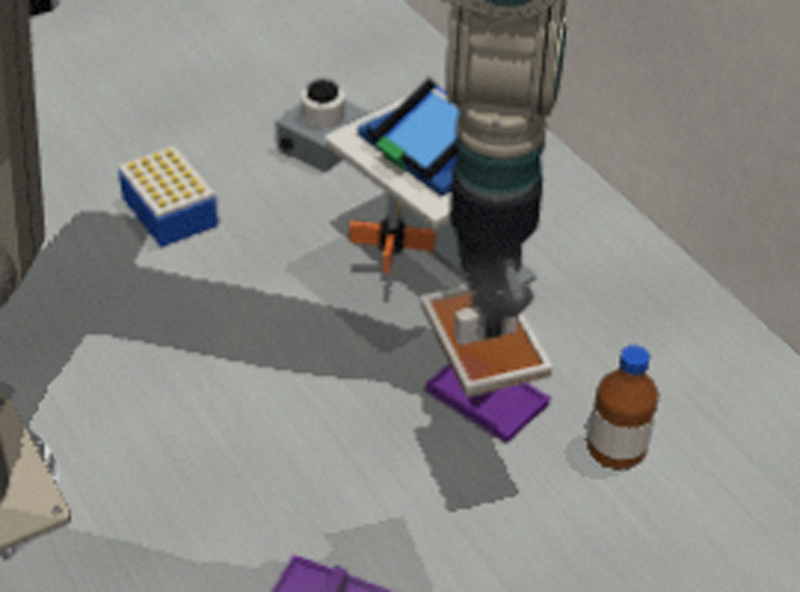

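{"fn": "carry_out", "kwargs": {
  "commands": [
    [[0, 0, 0], [0.0114, -0.046, -0.0536]],
    [[0, 0, 0], [0.0114, -0.046, -0.0536]],
    [[0, 0, 0], [0.0114, -0.046, -0.0536]],
    [[0, 0, 0], [0.0114, -0.046, -0.0536]],
    [[0, 0, 0], [0.0114, -0.046, -0.0536]],
    [[0, 0, 0], [0, 0, 0]],
    [[0, 0, 0], [0, 0, 0]]
  ]
}}

```text
time: 5.58
ee_pos: [0.4468, -0.3241, 0.3005]
orientation: [0.705, -0.674, -0.196, -0.1]
force: [0.4, 0.1, -2.2]
gripper_width: 0.16
```

{"fn": "carry_out", "kwargs": {
  "commands": [
    [[0.02, 0.011, 0.036], [0, 0, 0]],
    [[0.04, 0.022, 0.072], [0, 0, 0]],
    [[0.048, 0.026, 0.086], [0, 0, 0]],
    [[0.048, 0.026, 0.086], [0, 0, 0]],
    [[0.048, 0.026, 0.086], [0, 0, 0]],
    [[0.048, 0.026, 0.086], [0, 0, 0]],
    [[0.048, 0.026, 0.086], [0, 0, 0]],
    [[0.048, 0.026, 0.086], [0, 0, 0]],
    [[0.048, 0.026, 0.086], [0, 0, 0]],
    [[0.048, 0.026, 0.086], [0, 0, 0]]
  ]
}}

```text
time: 6.42
ee_pos: [0.6028, 0.0224, 0.292]
orientation: [0.704, -0.675, -0.198, -0.1]
force: [0.7, -0.6, -2.0]
gripper_width: 0.155
```

{"fn": "carry_out", "kwargs": {
  "commands": [
    [[0.03, 0.016, 0.054], [0, 0, 0]],
    [[0.015, 0.008, 0.027], [0, 0, 0]],
    [[0, 0, 0], [0, 0, 0]],
    [[0, 0, 0], [0, 0, 0]],
    [[0, 0, 0], [0, 0, 0]]
  ]
}}

```text
time: 6.83
ee_pos: [0.6175, 0.0537, 0.2909]
orientation: [0.704, -0.675, -0.198, -0.1]
force: [-0.3, -0.8, -3.0]
gripper_width: 0.154
```

```bash
cat > g.py <<'E'
from h import *
P=[];Q=[]
for i in range(4):
    p,R,s=cur();P.append(p);Q.append(R.as_quat()*np.sign(R.as_quat()[0]))
    n='side' if i%2 else 'top'; c=cap(n)
p=np.mean(P,0);R=Ro.from_quat(np.mean(Q,0))
print(np.std(P,0),p,s['force'],s['torque'],s['joint_positions'],s['time'])
Rl=frame(-ln,ey)
d=p-LO;print('ledge coords TCP',d@lx,d@ey,d@ln)
shares(p,R,LO+lx*.008+ln*(.02+.012-.0055),Rl)
a=load('side')['color'];b=load('top')['color']
def cr(im,x0,y0,w,h): return cv2.resize(im[y0:y0+h,x0:x0+w],(400,300),interpolation=cv2.INTER_CUBIC)
import sys
cv2.imwrite(f'pics/{sys.argv[1]}.png',np.hstack([cr(b,160,100,100,75),cr(a,216,100,110,82)]))
E
python3 g.py p1
```

```text
[0.     0.0003 0.0002] [0.6175 0.0533 0.2912] [-0.1178 -0.1596 -1.9352] [-0.1326  0.5832 -0.0141] [-0.0632 -0.0354 -0.3285  0.8601  0.0943 -0.1836] 6.9833
ledge coords TCP 0.015264951152792762 0.005970393679858892 0.06776348304368443
shift shares [-0.0171  0.1032 -0.0159] rows>= 1.0153884632832708 | turn shares [-0.0055 -0.0039 -0.006 ] rows>= 0.11390425883408979
```

View pics/p1.png

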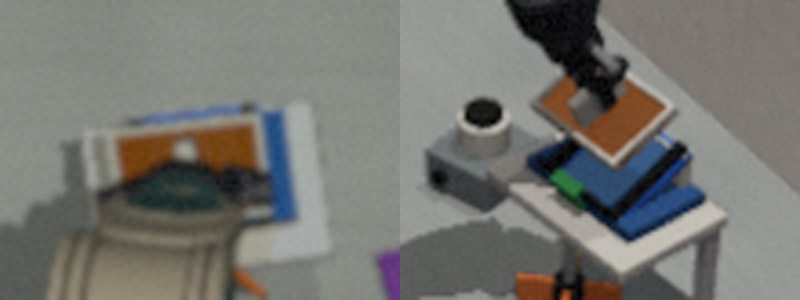

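The cassette hangs level with the slope, just up and left of its seat. Now I'll correct sideways and lower it.

{"fn": "carry_out", "kwargs": {
  "commands": [
    [[-0.009, 0, -0.008], [-0.0055, -0.004, -0.006]],
    [[-0.008, 0.03, -0.008], [0, 0, 0]],
    [[0, 0.03, 0], [0, 0, 0]],
    [[0, 0.03, 0], [0, 0, 0]],
    [[0, 0.012, 0], [0, 0, 0]],
    [[0, 0, 0], [0, 0, 0]],
    [[0, 0, 0], [0, 0, 0]],
    [[0, 0, 0], [0, 0, 0]]
  ]
}}

```text
time: 7.7
ee_pos: [0.6301, 0.0498, 0.252]
orientation: [0.7, -0.677, -0.204, -0.102]
force: [0.0, 0.6, -1.4]
gripper_width: 0.151
```

```bash
python3 g.py p2
```

```text
[0.0001 0.     0.0002] [0.6302 0.0498 0.2524] [-0.8064 -0.9392 -2.0165] [-0.1459  0.5712  0.0076] [-0.065   0.0034 -0.3777  0.7597  0.0896 -0.1925] 7.85
ledge coords TCP 0.009822447805193223 0.0006633236908834949 0.027473773809929165
shift shares [-0.0046  0.0024 -0.0017] rows>= 0.052066931570095884 | turn shares [-0.0006  0.0012  0.0014] rows>= 0.02438923401301898
```

View pics/p2.png

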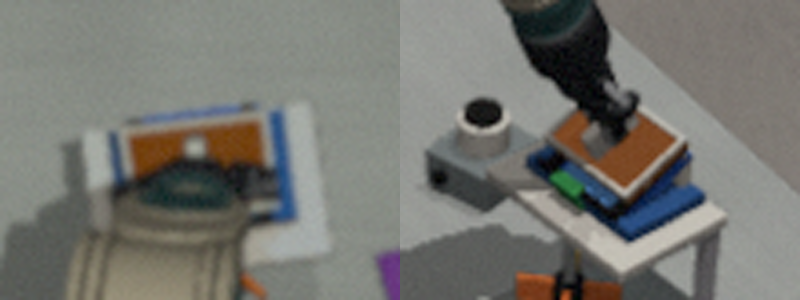

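{"fn": "carry_out", "kwargs": {
  "commands": [
    [[-0.003, 0.006, -0.001], [0, 0, 0]],
    [[0, 0.006, 0], [0, 0, 0]],
    [[0, 0.006, 0], [0, 0, 0]],
    [[0, 0.006, 0], [0, 0, 0]],
    [[0, 0, 0], [0, 0, 0]],
    [[0, 0, 0], [0, 0, 0]],
    [[0, 0, 0], [0, 0, 0]]
  ]
}}

```text
time: 8.48
ee_pos: [0.6325, 0.0496, 0.2427]
orientation: [0.7, -0.677, -0.204, -0.102]
force: [-5.2, -1.4, 3.5]
gripper_width: 0.15
```

{"fn": "carry_out", "kwargs": {
  "commands": [
    [[0, 0.0025, 0], [0, 0, 0]],
    [[0, 0.0025, 0], [0, 0, 0]],
    [[0, 0, 0], [0, 0, 0]],
    [[0, 0, 0], [0, 0, 0]]
  ]
}}

```text
time: 8.82
ee_pos: [0.6326, 0.0496, 0.2426]
orientation: [0.7, -0.677, -0.203, -0.102]
force: [-15.4, -3.6, 14.0]
gripper_width: 0.15
```

```bash
python3 g.py p3
```

```text
[0. 0. 0.] [0.6326 0.0496 0.2427] [-14.2955  -3.1833  13.7062] [-0.1443  2.1749  0.2291] [-0.0646  0.0154 -0.3865  0.7404  0.0887 -0.1919] 8.9667
ledge coords TCP 0.007861315480296938 0.0001506794389784216 0.017688374876553222
shift shares [ 0.0004 -0.022  -0.0004] rows>= 0.21146843766356174 | turn shares [-0.0004  0.001   0.0005] rows>= 0.014292151632675538
```

{"fn": "carry_out", "kwargs": {
  "commands": [
    [[0, -0.003, 0], [0, 0, 0]],
    [[0, 0, 0], [0, 0, 0]],
    [[0, 0, 0], [0, 0, 0]]
  ]
}}

```text
time: 9.27
ee_pos: [0.6326, 0.0496, 0.2427]
orientation: [0.7, -0.677, -0.204, -0.102]
force: [-8.6, -2.4, 6.4]
gripper_width: 0.155
```

```bash
python3 g.py p3
python3 - <<'E'
from h import *
c=load('side');cv2.imwrite('pics/p3z.png',cv2.resize(c['color'][110:170,240:320],(800,600),interpolation=cv2.INTER_CUBIC))
E
```

```text
[0. 0. 0.] [0.6326 0.0496 0.2427] [-8.1953 -2.3005  7.954 ] [-0.0761  1.5388  0.1503] [-0.0646  0.0153 -0.3865  0.7403  0.0891 -0.1921] 9.4167
ledge coords TCP 0.007894644664355048 0.00017207286544643902 0.017712013685272664
shift shares [ 0.0003 -0.022  -0.0004] rows>= 0.21089976421783743 | turn shares [-0.0005  0.0011  0.0006] rows>= 0.016929006702677336
```

View pics/p3z.png

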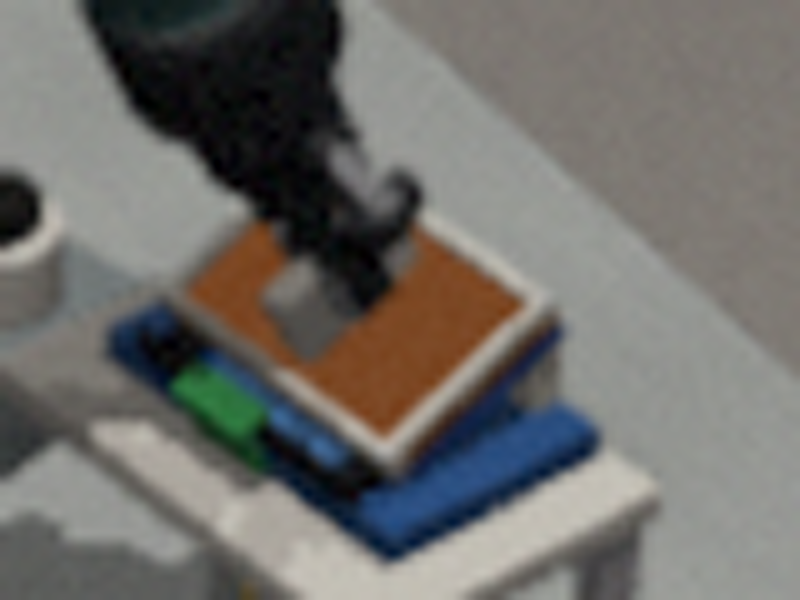

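The crop shows the cassette flat on the rails, with its low edge about 12 mm above the lip and the green jaw clear at (220,400). Now I'll ease the pressure and slide it down to the lip.

{"fn": "carry_out", "kwargs": {
  "commands": [
    [[0, -0.002, 0], [0, 0, 0]],
    [[-0.005, 0, 0], [0, 0, 0]],
    [[-0.005, 0, 0], [0, 0, 0]],
    [[-0.005, 0, 0], [0, 0, 0]],
    [[-0.005, 0, 0], [0, 0, 0]],
    [[0, 0, 0], [0, 0, 0]],
    [[0, 0, 0], [0, 0, 0]],
    [[0, 0, 0], [0, 0, 0]]
  ]
}}

```text
time: 10.13
ee_pos: [0.6262, 0.0486, 0.2398]
orientation: [0.7, -0.677, -0.204, -0.103]
force: [-0.5, -1.0, 5.4]
gripper_width: 0.155
```

```bash
python3 g.py p4
```

```text
[0. 0. 0.] [0.6262 0.0486 0.2398] [-0.9104 -0.0331  5.5613] [ 0.1332  0.1784 -0.0982] [-0.0677  0.0048 -0.4041  0.732   0.0906 -0.1947] 10.2833
ledge coords TCP 0.0007427501545482094 0.0001059837565417 0.017817035751397196
shift shares [ 0.0182 -0.0217 -0.0003] rows>= 0.27151929745589687 | turn shares [-0.0006  0.001   0.0016] rows>= 0.02483041706810926
```

{"fn": "carry_out", "kwargs": {
  "commands": [
    [[-0.004, 0, 0], [0, 0, 0]],
    [[-0.004, 0, 0], [0, 0, 0]],
    [[0, 0, 0], [0, 0, 0]],
    [[0, 0, 0], [0, 0, 0]]
  ]
}}

```text
time: 10.67
ee_pos: [0.6235, 0.0483, 0.2385]
orientation: [0.7, -0.677, -0.204, -0.103]
force: [0.3, -0.0, 4.7]
gripper_width: 0.154
```

{"fn": "carry_out", "kwargs": {
  "commands": [
    [[-0.003, 0, 0], [0, 0, 0]],
    [[-0.003, 0, 0], [0, 0, 0]],
    [[0, 0, 0], [0, 0, 0]],
    [[0, 0, 0], [0, 0, 0]]
  ]
}}

```text
time: 11.0
ee_pos: [0.6229, 0.0485, 0.2385]
orientation: [0.7, -0.676, -0.206, -0.104]
force: [5.4, 1.2, 3.8]
gripper_width: 0.159
```

```bash
python3 g.py p5
```

```text
[0. 0. 0.] [0.6229 0.0485 0.2385] [5.4782 1.7379 4.8359] [ 0.3304 -0.9695  0.3522] [-0.0694 -0.0025 -0.4156  0.724   0.0931 -0.1978] 11.15
ledge coords TCP -0.002763721165359886 0.0004533816477208091 0.01809314501539782
shift shares [ 0.027  -0.0208 -0.0012] rows>= 0.3278605589782795 | turn shares [-0.0011  0.0022  0.0042] rows>= 0.06176640148621675
```

{"fn": "carry_out", "kwargs": {
  "commands": [
    [[-0.003, 0, 0], [0, 0, 0]],
    [[0, 0, 0], [0, 0, 0]],
    [[0, 0, 0], [0, 0, 0]]
  ]
}}

```text
time: 11.45
ee_pos: [0.6226, 0.0485, 0.2386]
orientation: [0.699, -0.676, -0.207, -0.104]
force: [7.2, 1.9, 3.2]
gripper_width: 0.155
```

```bash
python3 g.py p6;  python3 - <<'E'
from h import *
c=load('side');d=load('top');cv2.imwrite('pics/p6z.png',np.hstack([cv2.resize(c['color'][110:170,240:320],(400,300),interpolation=cv2.INTER_CUBIC),cv2.resize(d['color'][118:178,172:252],(400,300),interpolation=cv2.INTER_CUBIC)]))
E
```

```text
[0. 0. 0.] [0.6226 0.0485 0.2386] [7.2202 2.8259 3.0189] [ 0.4318 -1.3521  0.454 ] [-0.0698 -0.004  -0.4177  0.7216  0.0939 -0.1986] 11.6
ledge coords TCP -0.0029532686472774267 0.0005425456869641661 0.018232131485065407
shift shares [ 0.0276 -0.0204 -0.0014] rows>= 0.3295134771790477 | turn shares [-0.0013  0.0026  0.0054] rows>= 0.07763640848104161
```

View pics/p6z.png

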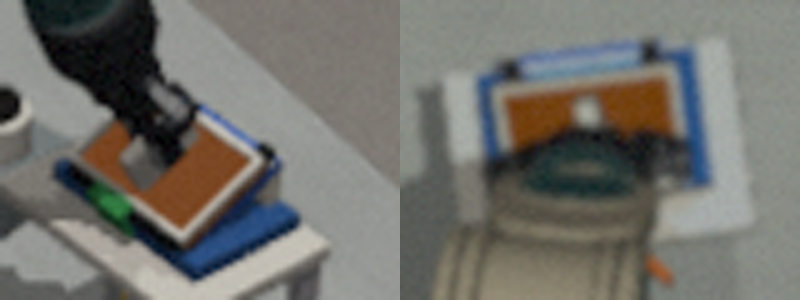

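{"fn": "carry_out", "kwargs": {
  "commands": [
    [[0, 0, 0], [0, 0, 0]],
    [[0, 0, 0], [0, 0, 0]],
    [[0, 0, 0], [0, 0, 0]],
    [[0, 0, 0], [0, 0, 0]],
    [[0, 0, 0], [0, 0, 0]],
    [[0, 0, 0], [0, 0, 0]]
  ],
  "hand": 0.5
}}

```text
time: 12.15
ee_pos: [0.6188, 0.0477, 0.2353]
orientation: [0.7, -0.677, -0.203, -0.102]
force: [-0.5, 0.0, -0.5]
gripper_width: 0.499
```

{"fn": "carry_out", "kwargs": {
  "commands": [
    [[0, -0.02, 0], [0, 0, 0]],
    [[0, -0.04, 0], [0, 0, 0]],
    [[0, -0.08, 0], [0, 0, 0]],
    [[0, -0.1, 0], [0, 0, 0]],
    [[0, -0.1, 0], [0, 0, 0]],
    [[0, -0.1, 0], [0, 0, 0]],
    [[0, -0.1, 0], [0, 0, 0]],
    [[0, 0, 0], [0, 0, 0]],
    [[0, 0, 0], [0, 0, 0]]
  ]
}}

```text
time: 12.9
ee_pos: [0.5295, 0.034, 0.4373]
orientation: [0.699, -0.677, -0.207, -0.105]
force: [-0.4, -0.1, -0.1]
gripper_width: 0.503
```

```bash
python3 g.py p7;  python3 - <<'E'
from h import *
c=load('side');d=load('top');cv2.imwrite('pics/p7z.png',np.hstack([cv2.resize(c['color'][110:170,240:320],(400,300),interpolation=cv2.INTER_CUBIC),cv2.resize(d['color'][118:178,172:252],(400,300),interpolation=cv2.INTER_CUBIC)]))
E
```

```text
[0.0005 0.0001 0.0026] [0.5288 0.0342 0.4334] [ 0.513  -0.3033 -0.6214] [-0.0478  0.4524  0.0571] [-0.1193 -0.2379 -0.2157  1.1717  0.1119 -0.2421] 13.05
ledge coords TCP -0.006632662860915846 -8.562685558070742e-05 0.23488057808836088
shift shares [ 0.0349  0.5211 -0.0001] rows>= 5.011845559697438 | turn shares [-0.0003  0.0011  0.0021] rows>= 0.03016039998672572
```

View pics/p7z.png

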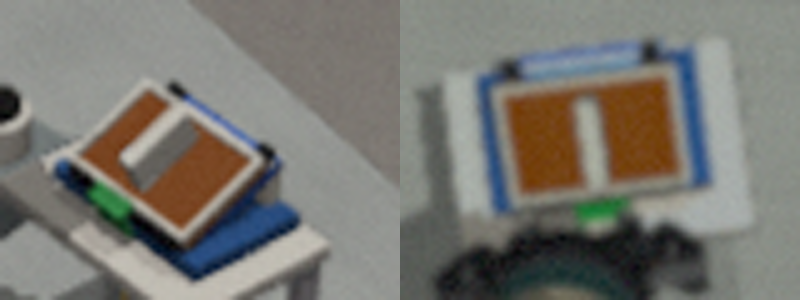

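Run:
```python
from h import *
# amber outline corners -> tri against ledge frame
def quad(n,bx):
    c=load(n);x0,y0,x1,y1=bx;b=cv2.resize(c['color'][y0:y1,x0:x1],None,fx=8,fy=8,interpolation=cv2.INTER_CUBIC)
    m=cv2.inRange(cv2.cvtColor(b,cv2.COLOR_BGR2HSV),(3,110,50),(20,255,255))
    cs=[k for k in cv2.findContours(m,0,1)[0] if cv2.contourArea(k)>800]
    h=cv2.convexHull(np.vstack(cs)).reshape(-1,2); return c,(h+.5)/8-.5+[x0,y0]
def onplane(c,uv,zn):
    o,d=ray(c,uv);q=LO2+ln*zn; t=((q-o)@ln)/(d@ln); return o+d*t[:,None]
LO2=LO+ln*.003
for n,bx in(('top',(185,128,235,160)),('side',(250,122,295,165))):
    c,uv=quad(n,bx);P=onplane(c,uv,.0105)-LO2
    L=np.c_[P@lx,P@ey]*1000
    print(n,'amber rect in ledge mm',cv2.minAreaRect(L.astype(np.float32)))
# rails/green/blue-screen reference: green centroid, rail upper ends
t=load('top');s=load('side')
for n,c in(('top',t),('side',s)):
    h=cv2.cvtColor(c['color'],cv2.COLOR_BGR2HSV);m=cv2.inRange(h,(50,120,60),(75,255,255))
    ys,xs=np.nonzero(m);k=(xs>180)&(xs<330)&(ys<180);P=onplane(c,[[xs[k].mean(),ys[k].mean()]],.016)-LO2;print('green',P@lx,P@ey)
# deck
```

```text
top amber rect in ledge mm ((-3.1023597717285156, 0.6000328063964844), (64.69359588623047, 105.54777526855469), 1.0314185619354248)
side amber rect in ledge mm ((-1.6221580505371094, -0.6028594970703125), (66.68965148925781, 104.6026382446289), 0.7769038677215576)
green [-0.0513] [0.0029]
green [-0.0518] [-0.0009]
```

Run:
```python
from h import *
c=load('top');b=cv2.imread('pics/st_top.png');g=cv2.GaussianBlur(cv2.cvtColor(b,cv2.COLOR_BGR2GRAY),(0,0),6).astype(float)
def edge(cols,r0,r1,sgn,z):
    pts=[]
    for x in cols:
        lo,hi=r0(x),r1(x);d=np.diff(g[lo:hi,x])*sgn;pts.append((x+.5,lo+np.argmax(d)+1))
    pts=np.array(pts,float); P=onz(c,(pts)/8-.5+[170,115],z)[:,:2]
    v=cv2.fitLine(P.astype(np.float32),cv2.DIST_HUBER,0,.001,.001).ravel();
    an=np.degrees(np.arctan2(v[1],v[0]));r=(P-v[2:])@[-v[1],v[0]];print(an%180-90,'resid',r.std(),len(P)); return
f=lambda x:int(440-(x-122)*53/458)
edge(list(range(140,270,2))+list(range(470,570,2)),lambda x:f(x)-15,lambda x:f(x)+20,-1,.19)
# side edges (columns per row)
def vedge(rows,c0,c1,sgn,z):
    pts=[]
    for y in rows:
        lo,hi=c0(y),c1(y);d=np.diff(g[y,lo:hi])*sgn;pts.append((lo+np.argmax(d)+1,y+.5))
    pts=np.array(pts,float);P=onz(c,pts/8-.5+[170,115],z)[:,:2]
    v=cv2.fitLine(P.astype(np.float32),cv2.DIST_HUBER,0,.001,.001).ravel();
    an=np.degrees(np.arctan2(v[1],v[0]));an=(an+90)%180-90;r=(P-v[2:])@[-v[1],v[0]];print('side',an,'resid',r.std())
L=lambda y:int(90+(y-142)*32/298);vedge(range(160,425,2),lambda y:L(y)-15,lambda y:L(y)+15,1,.19)
Rr=lambda y:int(545+(y-88)*35/299);vedge(range(105,370,2),lambda y:Rr(y)-15,lambda y:Rr(y)+15,-1,.19)
# cassette far(top) inner edge & sides via rim in present picture
cs,uv=None,None
```

```text
9.152466 resid 0.0016248639677040964 115
side 9.617813 resid 0.001211083685303717
side 9.8979645 resid 0.0010269580209525129
```

```bash
sed -i 's/^psi=.145/psi=.163/; s/^SO=.*/SO=np.array([.5836,.0408,0.])/' h.py
cat > k.py <<'E'
from h import *
def rot(th): return np.cos(th)*ex+np.sin(th)*ey
def pose(th,r,off,phi,tau=40,z=.078):
    th,phi,tau=map(np.radians,(th,phi,tau))
    u=rot(th);w=-rot(th+np.pi/2)
    d=rot(phi); y=d*np.cos(tau)-ez*np.sin(tau)
    zt=np.sign(ZS)*(ez*np.cos(tau)+d*np.sin(tau))
    return SO+u*r+w*off+ez*z, frame(y,zt)
ZS=1
E
python3 - <<'E'
from h import *
s=load('side');S=lambda l:(np.array(l,float)+.5)/8-.5+[230,122]
b=cv2.imread('pics/st_side2.png');
print('SO',SO,'hub-centre side@z.085',onz(s,S([(262,462)]),.085),'px of axis',proj(s,SO+ez*.085)*8-np.array([230,122])*8)
# fresh wing tips top
t=load('top');c=t['color'];h=cv2.cvtColor(c,cv2.COLOR_BGR2HSV)
# side wings tips: left wing end mid-height (145,448), right (377,472), front (243,520)
P=onz(s,S([(145,448),(377,472)]),.085);print(P, [np.degrees(np.arctan2(*( (p-SO)@np.c_[ey,ex])) ) for p in P],[np.linalg.norm((p-SO)[:2]) for p in P])
import k
p,R,st=cur()
for z in(1,-1):
    k.ZS=z; q,Rs=k.pose(131.3,34,29,-30); print(z); shares(p,R,p,Rs)
for n in('tipbox',):
    print(onz(t,[[225/1.5625,330/1.5625]],.062))
E
```

```text
SO [0.5836 0.0408 0.    ] hub-centre side@z.085 [[0.5864 0.0418 0.085 ]] px of axis [[254.2252 461.7967]]
[[0.5458 0.0759 0.085 ]
 [0.6274 0.0107 0.085 ]] [np.float64(127.82762297576996), np.float64(-43.84573795361862)] [np.float64(0.05156423149395733), np.float64(0.05319571128251417)]
1
shift shares [0. 0. 0.] rows>= 0.0 | turn shares [ 0.0621  1.2305 -0.3915] rows>= 16.241287487173697
-1
shift shares [0. 0. 0.] rows>= 0.0 | turn shares [-0.3502 -0.7178 -0.0555] rows>= 10.057444747377904
[[0.4055 0.3034 0.062 ]]
```

```bash
sed -i 's/^SO=.*/SO=np.array([.5848,.0410,0.])/' h.py; sed -i 's/^ZS=1/ZS=-1/; s/u\*r+w\*off/u*r\/1000+w*off\/1000/' k.py
python3 - <<'E'
from k import *
p,R,st=cur();print(p,R.as_quat())
q,Rs=pose(130.5,34,30,-30); pre=q-Rs.apply([0,1,0])*.14
mid=np.array([.40,.10,.34]);print('start',q,'pre',pre)
shares(p,R,mid,R);shares(mid,R,mid,Rs);shares(mid,Rs,pre,Rs);shares(pre,Rs,q,Rs)
E
```

```text
[0.5283 0.0344 0.4297] [-0.6771 -0.2024 -0.1012  0.7003]
start [0.5782 0.0859 0.078 ] pre [0.4778 0.1237 0.168 ]
shift shares [-0.3605  0.0804  0.2089] rows>= 4.072808701786083 | turn shares [0. 0. 0.] rows>= 0.0
shift shares [0. 0. 0.] rows>= 0.0 | turn shares [-0.3502 -0.7178 -0.0555] rows>= 10.057444747377904
shift shares [0.1241 0.3998 0.2258] rows>= 4.565103645413775 | turn shares [0. 0. 0.] rows>= 0.0
shift shares [-0.    0.35  0.  ] rows>= 3.3589251439539334 | turn shares [0. 0. 0.] rows>= 0.0
```

{"fn": "carry_out", "kwargs": {
  "commands": [
    [[-0.072, 0.016, 0.042], [0, 0, 0]],
    [[-0.072, 0.016, 0.042], [0, 0, 0]],
    [[-0.072, 0.016, 0.042], [0, 0, 0]],
    [[-0.072, 0.016, 0.042], [0, 0, 0]],
    [[-0.072, 0.016, 0.042], [0, 0, 0]],
    [[0, 0, 0], [0, 0, 0]]
  ],
  "hand": 0,
  "squeeze": 60
}}

```text
time: 13.6
ee_pos: [0.3929, 0.1017, 0.3323]
orientation: [0.702, -0.678, -0.199, -0.096]
force: [-0.0, -0.4, -1.4]
gripper_width: 0.002
```

{"fn": "carry_out", "kwargs": {
  "commands": [
    [[0, 0, 0], [-0.032, -0.0655, -0.005]],
    [[0, 0, 0], [-0.032, -0.0655, -0.005]],
    [[0, 0, 0], [-0.032, -0.0655, -0.005]],
    [[0, 0, 0], [-0.032, -0.0655, -0.005]],
    [[0, 0, 0], [-0.032, -0.0655, -0.005]],
    [[0, 0, 0], [-0.032, -0.0655, -0.005]],
    [[0, 0, 0], [-0.032, -0.0655, -0.005]],
    [[0, 0, 0], [-0.032, -0.0655, -0.005]],
    [[0, 0, 0], [-0.032, -0.0655, -0.005]],
    [[0, 0, 0], [-0.032, -0.0655, -0.005]]
  ]
}}

```text
time: 14.43
ee_pos: [0.4012, 0.1006, 0.3407]
orientation: [-0.322, 0.777, 0.513, -0.172]
force: [0.2, -0.2, -0.3]
gripper_width: 0.002
```

{"fn": "carry_out", "kwargs": {
  "commands": [
    [[0, 0, 0], [-0.032, -0.0655, -0.005]],
    [[0, 0, 0], [0, 0, 0]],
    [[0, 0, 0], [0, 0, 0]]
  ]
}}

```text
time: 14.68
ee_pos: [0.4004, 0.1004, 0.3399]
orientation: [-0.279, 0.773, 0.535, -0.196]
force: [1.0, 0.3, 0.5]
gripper_width: 0.0
```

Run:
```python
from k import *
p,R,st=cur();print(p,st['joint_positions'],st['time'],st['gripper_width'])
q,Rs=pose(130.5,34,30,-30); pre=q-Rs.apply([0,1,0])*.14
shares(p,R,p,Rs);shares(p,Rs,pre,Rs)
```

```text
[0.4004 0.1004 0.3399] [ 0.5051 -0.5588 -0.7669  0.7036 -0.6252 -0.9286] 14.6833 0.0004739198329655685
shift shares [0. 0. 0.] rows>= 0.0 | turn shares [ 0.0015  0.0024 -0.0007] rows>= 0.036975701359251954
shift shares [0.1228 0.3992 0.2261] rows>= 4.557728315845533 | turn shares [0. 0. 0.] rows>= 0.0
```

{"fn": "carry_out", "kwargs": {
  "commands": [
    [[0.0246, 0.08, 0.0452], [0, 0, 0]],
    [[0.0246, 0.08, 0.0452], [0, 0, 0]],
    [[0.0246, 0.08, 0.0452], [0, 0, 0]],
    [[0.0246, 0.08, 0.0452], [0, 0, 0]],
    [[0.0246, 0.08, 0.0452], [0, 0, 0]],
    [[0, 0, 0], [0, 0, 0]],
    [[0, 0, 0], [0, 0, 0]],
    [[0, 0, 0], [0, 0, 0]]
  ]
}}

```text
time: 15.35
ee_pos: [0.4805, 0.1229, 0.171]
orientation: [-0.278, 0.774, 0.535, -0.194]
force: [1.1, 1.3, 0.3]
gripper_width: 0.001
```

```bash
cat > v.py <<'E'
import sys
from k import *
t=cap('top');s=cap('side')
p,R,st=cur();d=p-SO
print('stand coords',d@ex,d@ey,d@ez,'F',st['force'],'T',st['torque'],'q',st['joint_positions'],st['time'])
f=st['force'];print('F stand',f@ex,f@ey,f@ez)
def cr(im,x0,y0,w,h): return cv2.resize(im[y0:y0+h,x0:x0+w],(400,300),interpolation=cv2.INTER_CUBIC)
cv2.imwrite(f'pics/{sys.argv[1]}.png',np.hstack([cr(t['color'],160,118,100,75),cr(s['color'],215,122,108,81)]))
E
python3 v.py k1
python3 - <<'E'
from k import *
p,R,st=cur()
q,Rs=pose(130.5,34,30,-30);shares(p,R,q,Rs)
E
```

```text
stand coords -0.08906054309255414 0.0982841002315412 0.17336897940389398 F [ 0.9181 -0.6924 -0.073 ] T [0.239  0.6945 0.0606] q [ 0.4502 -0.1725 -0.9487  0.0963 -0.5923 -0.9821] 15.45
F stand 0.7935549702811886 -0.8322574194360415 -0.07304816158168959
shift shares [-0.0031  0.3527  0.0185] rows>= 3.3897274246919964 | turn shares [ 0.006  -0.0001  0.0013] rows>= 0.07752805104179726
```

View pics/k1.png

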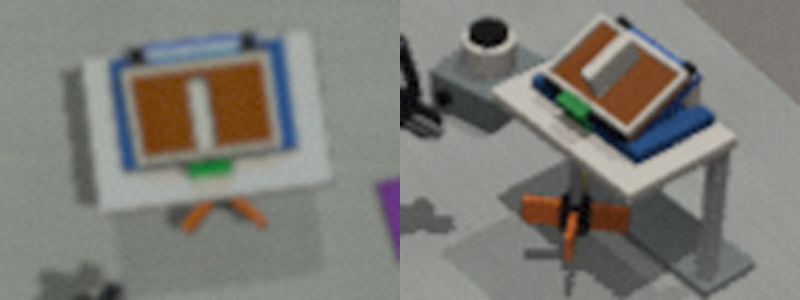

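{"fn": "carry_out", "kwargs": {
  "commands": [
    [[0, 0.07, 0.004], [0, 0, 0]],
    [[0, 0.07, 0.004], [0, 0, 0]],
    [[0, 0, 0], [0, 0, 0]],
    [[0, 0, 0], [0, 0, 0]]
  ]
}}

```text
time: 15.78
ee_pos: [0.5187, 0.1082, 0.1337]
orientation: [-0.278, 0.774, 0.535, -0.193]
force: [0.2, 0.4, 0.6]
gripper_width: -0.003
```

```bash
python3 v.py k2
```

```text
stand coords -0.05447724025405473 0.07769633982392482 0.13430913543153064 F [ 0.5398 -0.1317 -0.3389] T [0.2797 0.6972 0.0342] q [ 0.3675 -0.0381 -0.9615 -0.089  -0.5379 -1.057 ] 15.8833
F stand 0.5112688483204129 -0.21751397558191088 -0.33892515119523214
```

View pics/k2.png

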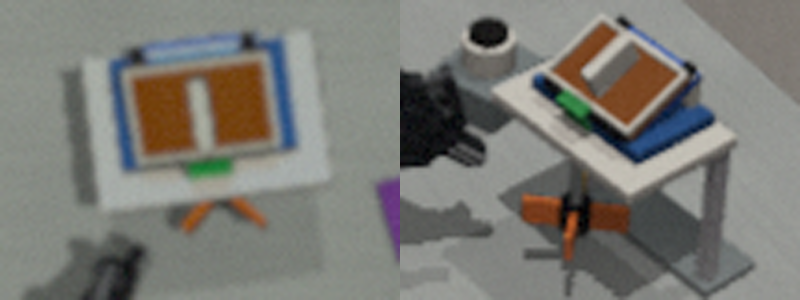

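{"fn": "carry_out", "kwargs": {
  "commands": [
    [[0, 0.06, 0.003], [0, 0, 0]],
    [[0, 0.05, 0.003], [0, 0, 0]],
    [[0, 0, 0], [0, 0, 0]],
    [[0, 0, 0], [0, 0, 0]]
  ]
}}

```text
time: 16.22
ee_pos: [0.5481, 0.0972, 0.1028]
orientation: [-0.278, 0.773, 0.536, -0.194]
force: [0.2, -0.5, 0.7]
gripper_width: 0.003
```

```bash
python3 v.py k3;python3 - <<'E'
from k import *
p,R,st=cur()
q,Rs=pose(130.5,34,30,-30);shares(p,R,q,Rs)
E
```

```text
stand coords -0.027261985396471514 0.06173909111298723 0.10320346200885407 F [ 0.2318 -0.7648 -0.4581] T [ 0.2786  0.6787 -0.0811] q [ 0.3112  0.0756 -0.9563 -0.2192 -0.4994 -1.1053] 16.3167
F stand 0.1046561379089592 -0.7923107707266224 -0.4581126420688778
shift shares [-0.0006  0.1027 -0.0032] rows>= 0.9856842799859971 | turn shares [0.0044 0.0022 0.0005] rows>= 0.06193132897549724
```

View pics/k3.png

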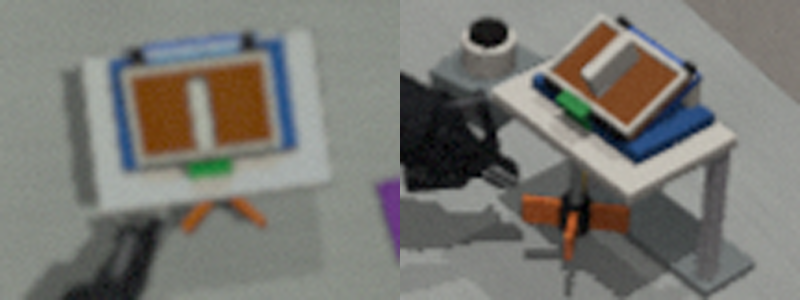

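Run:
```python
from k import *
p,R,st=cur()
q,Rs=pose(130.5,40,27,-30,tau=32,z=.080);shares(p,R,p,Rs);shares(p,Rs,q,Rs);d=q-SO;print(d@ex,d@ey)
```

```text
shift shares [0. 0. 0.] rows>= 0.0 | turn shares [-0.0845  0.0022  0.0007] rows>= 1.0620445493715815
shift shares [-0.0026  0.0854  0.015 ] rows>= 0.8326401089196932 | turn shares [0. 0. 0.] rows>= 0.0
-0.0054469608620064955 0.047951335928916206
```

{"fn": "carry_out", "kwargs": {
  "commands": [
    [[0, 0, 0], [-0.042, 0.001, 0]],
    [[0, 0, 0], [-0.042, 0.001, 0]],
    [[-0.001, 0.028, 0.005], [0, 0, 0]],
    [[-0.001, 0.028, 0.005], [0, 0, 0]],
    [[0, 0.028, 0.005], [0, 0, 0]],
    [[0, 0, 0], [0, 0, 0]],
    [[0, 0, 0], [0, 0, 0]]
  ]
}}

```text
time: 16.9
ee_pos: [0.5713, 0.0877, 0.0795]
orientation: [-0.227, 0.79, 0.547, -0.157]
force: [-1.1, 0.6, -0.2]
gripper_width: 0.003
```

```bash
python3 v.py k4
```

```text
stand coords -0.005833982126482464 0.048319879075900476 0.0798223679045537 F [0.2505 0.5021 0.2264] T [0.3218 0.8105 0.001 ] q [ 0.3046  0.2489 -1.015  -0.5917 -0.5497 -1.1768] 17.0
F stand 0.3286455047144141 0.45484157019060056 0.22641211094762823
```

View pics/k4.png

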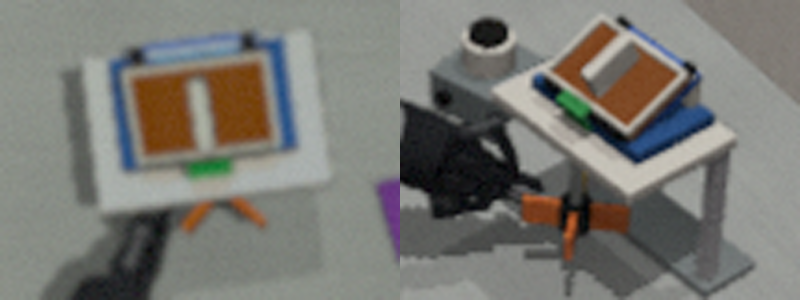

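```bash
cat > seg.py <<'E'
from k import *
K=[(130.5,40,20,-30,32),(140,40,18,-24,36),(150,40,17,-18,40),(160,40,16,-12,44),(170,40,15.5,-6,47),(180,40,15,0,48),(190,40,14.5,4,48),(200,40,14.5,8,48),(210,40,14.5,12,48),(217,40,14.5,14,48)]
def rows(i0,i1,n=2):
    p,R,st=cur(); tot=[]
    for a in range(i0,i1):
        k0=np.array(K[a],float);k1=np.array(K[a+1],float)
        for j in range(n):
            k=k0+(k1-k0)*(j+1)/n; q,Rq=pose(*k,z=.08)
            d=R.inv().apply(q-p)/.4; w=(R.inv()*Rq).as_rotvec()/(np.pi/2)
            tot.append([list(map(float,np.round(d,4))),list(map(float,np.round(w,4)))]); p,R=q,Rq
    print(str(tot))
import sys
rows(int(sys.argv[1]),int(sys.argv[2]))
E
sed -i 's/^K=\[/K=[(130.5,40,27,-30,32),/' seg.py
python3 seg.py 0 4
```

```text
[[[-0.0086, -0.0016, 0.0005], [-0.0008, 0.0003, 0.0005]], [[-0.0082, -0.0025, 0.0015], [0.0, 0.0, 0.0]], [[-0.0091, -0.006, 0.0037], [0.0222, -0.0182, -0.028]], [[-0.0094, -0.0054, 0.0037], [0.0222, -0.0191, -0.0273]], [[-0.0088, -0.0049, 0.0036], [0.0222, -0.0201, -0.0266]], [[-0.009, -0.0045, 0.0035], [0.0222, -0.021, -0.0259]], [[-0.0092, -0.004, 0.0034], [0.0222, -0.0219, -0.0252]], [[-0.0094, -0.0036, 0.0032], [0.0222, -0.0227, -0.0244]]]
```

{"fn": "carry_out", "kwargs": {
  "commands": [
    [[-0.0086, -0.0016, 0.0005], [0, 0, 0]],
    [[-0.0082, -0.0025, 0.0015], [0, 0, 0]],
    [[-0.009, -0.006, 0.0037], [0.022, -0.018, -0.028]],
    [[-0.0094, -0.0054, 0.0037], [0.022, -0.019, -0.027]],
    [[0, 0, 0], [0, 0, 0]]
  ]
}}

```text
time: 17.42
ee_pos: [0.559, 0.0761, 0.0798]
orientation: [-0.246, 0.752, 0.582, -0.189]
force: [-1.4, 3.7, 0.0]
gripper_width: 0.001
```

```bash
python3 v.py k5; python3 seg.py 2 6
```

```text
stand coords -0.019303871131220236 0.038657653199331725 0.07966956370835314 F [-1.1168  0.8128  0.2652] T [0.3025 0.7356 0.1144] q [ 0.2083  0.1658 -1.0524 -0.5353 -0.3719 -1.2829] 17.5167
F stand -0.970116561521354 0.9832243032312552 0.265165106221969
[[[-0.0066, -0.0057, 0.0031], [0.0221, -0.021, -0.0275]], [[-0.009, -0.0045, 0.0035], [0.0222, -0.021, -0.0259]], [[-0.0092, -0.004, 0.0034], [0.0222, -0.0219, -0.0252]], [[-0.0094, -0.0036, 0.0032], [0.0222, -0.0227, -0.0244]], [[-0.009, -0.0031, 0.003], [0.0167, -0.0235, -0.0237]], [[-0.0091, -0.0028, 0.0028], [0.0167, -0.0241, -0.0231]], [[-0.0093, -0.0025, 0.0026], [0.0056, -0.0245, -0.0226]], [[-0.0094, -0.0022, 0.0024], [0.0056, -0.0247, -0.0224]]]
```

View pics/k5.png

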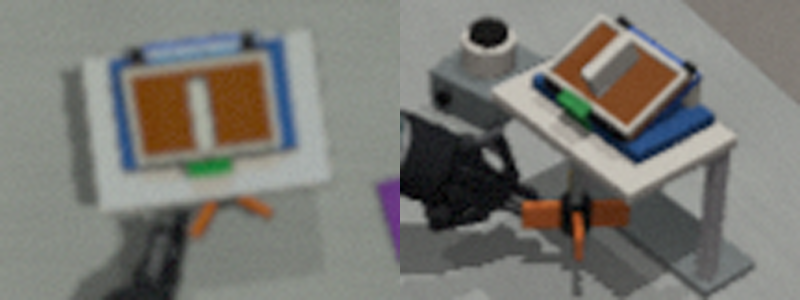

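The knob is turning: the left wing tip has moved to about (197,232) in the crop. Joint 3 is near its range limit, so I'll steepen the tilt sooner.

```bash
sed -i 's/^K=.*/K=[(130.5,40,27,-30,32),(130.5,40,20,-30,32),(140,40,18.5,-24,42),(150,40,17.5,-18,47),(160,40,16.5,-12,51),(170,40,15.5,-6,54),(180,40,15,0,55),(190,40,14.5,4,55),(200,40,14.5,8,55),(210,40,14.5,12,55),(217,40,14.5,14,55)]/' seg.py
python3 - <<'E'
from k import *
p,R,st=cur();q,Rq=pose(140,40,19,-24,42,z=.08);shares(p,R,q,Rq)
E
```

```text
shift shares [ 0.0046 -0.0002 -0.0009] rows>= 0.044646457905690655 | turn shares [ 0.0665 -0.001  -0.0008] rows>= 0.8361974528776739
```

{"fn": "carry_out", "kwargs": {
  "commands": [
    [[0, 0, 0], [0.033, 0, 0]],
    [[0, 0, 0], [0.033, 0, 0]],
    [[0, 0, 0], [0, 0, 0]]
  ]
}}

```text
time: 17.77
ee_pos: [0.5627, 0.0766, 0.082]
orientation: [-0.283, 0.74, 0.57, -0.217]
force: [1.2, 0.4, 0.7]
gripper_width: 0.0
```

```bash
python3 v.py k6; python3 seg.py 2 6
```

```text
stand coords -0.017845187770176872 0.038936711995502235 0.08007360259921222 F [ 0.6695  0.4515 -0.3497] T [ 0.2185  0.6967 -0.0447] q [ 0.1861  0.1068 -0.9862 -0.3123 -0.3254 -1.2644] 17.8667
F stand 0.7338927006380449 0.3368965631085334 -0.34969022437515035
[[[-0.0075, -0.0067, 0.0063], [0.0297, -0.0232, -0.0249]], [[-0.009, -0.0041, 0.0041], [0.0278, -0.0239, -0.0233]], [[-0.0092, -0.0037, 0.0039], [0.0222, -0.0248, -0.0223]], [[-0.0094, -0.0032, 0.0037], [0.0222, -0.0255, -0.0214]], [[-0.0096, -0.0028, 0.0035], [0.0167, -0.0262, -0.0206]], [[-0.0097, -0.0025, 0.0032], [0.0167, -0.0267, -0.0199]], [[-0.0093, -0.0021, 0.0029], [0.0056, -0.0271, -0.0195]], [[-0.0094, -0.0019, 0.0026], [0.0056, -0.0272, -0.0192]]]
```

Joint 3 is now at -0.986. I'll go on with four rows, then check.

{"fn": "carry_out", "kwargs": {
  "commands": [
    [[-0.0075, -0.0067, 0.006], [0.03, -0.023, -0.025]],
    [[-0.009, -0.004, 0.004], [0.028, -0.024, -0.023]],
    [[-0.009, -0.0037, 0.004], [0.022, -0.025, -0.022]],
    [[-0.0094, -0.003, 0.0037], [0.022, -0.0255, -0.021]],
    [[0, 0, 0], [0, 0, 0]]
  ]
}}

```text
time: 18.28
ee_pos: [0.5473, 0.0641, 0.0785]
orientation: [-0.313, 0.652, 0.623, -0.299]
force: [-2.6, 2.0, 0.1]
gripper_width: 0.003
```

```bash
python3 v.py k7; python3 seg.py 4 8
```

```text
stand coords -0.03328775191193375 0.029006159508123564 0.07824438290261426 F [ 1.0415 -0.3007 -0.5504] T [0.0241 0.5851 0.0218] q [ 0.0243  0.017  -0.9421 -0.0644 -0.0467 -1.5147] 18.3833
F stand 0.978911011103061 -0.46572170767911875 -0.550425443609215
[[[-0.0085, -0.0042, -0.0018], [0.0146, -0.0268, -0.0221]], [[-0.0097, -0.0025, 0.0032], [0.0167, -0.0267, -0.0199]], [[-0.0093, -0.0021, 0.0029], [0.0056, -0.0271, -0.0195]], [[-0.0094, -0.0019, 0.0026], [0.0056, -0.0272, -0.0192]], [[-0.0095, -0.0016, 0.0023], [-0.0, -0.0182, -0.0127]], [[-0.0096, -0.0013, 0.0019], [0.0, -0.0182, -0.0127]], [[-0.0091, -0.0011, 0.0015], [0.0, -0.0182, -0.0127]], [[-0.0092, -0.0008, 0.0011], [-0.0, -0.0182, -0.0127]]]
```

View pics/k7.png

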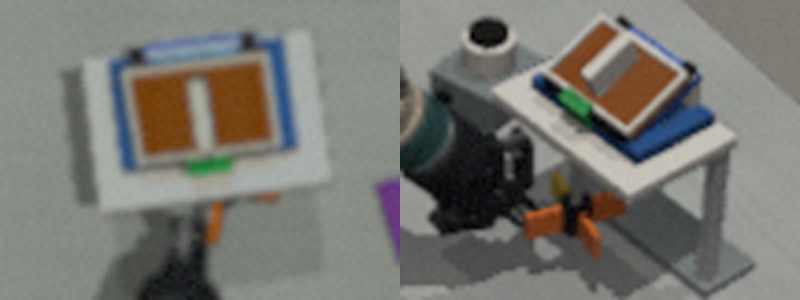

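The knob has turned about 30°: the pushed wing is now at about (215,222), and the yellow wing shows at (560,185) under the deck.

{"fn": "carry_out", "kwargs": {
  "commands": [
    [[-0.0085, -0.004, -0.0018], [0.0146, -0.027, -0.022]],
    [[-0.0097, -0.0025, 0.003], [0.0167, -0.027, -0.02]],
    [[-0.0093, -0.002, 0.003], [0.0056, -0.027, -0.0195]],
    [[-0.0094, -0.002, 0.0026], [0.0056, -0.027, -0.019]],
    [[-0.0095, -0.0016, 0.0023], [0, -0.018, -0.0127]],
    [[-0.0096, -0.0013, 0.002], [0, -0.018, -0.0127]],
    [[-0.009, -0.001, 0.0015], [0, -0.018, -0.0127]],
    [[-0.009, -0.001, 0.001], [0, -0.018, -0.0127]],
    [[0, 0, 0], [0, 0, 0]]
  ]
}}

```text
time: 19.13
ee_pos: [0.5426, 0.035, 0.0793]
orientation: [-0.275, 0.524, 0.715, -0.372]
force: [-0.6, 2.6, -0.4]
gripper_width: 0.0
```

```bash
python3 v.py k8; python3 seg.py 8 10
```

```text
stand coords -0.04283151207048316 0.0009767945503093667 0.07936302393443713 F [-0.7157  1.7119 -1.2077] T [0.0783 0.6654 0.1838] q [-0.2076  0.0112 -0.88    0.134   0.2839 -2.0007] 19.2333
F stand -0.42840710410567245 1.8053528262703935 -1.2077037766333742
[[[-0.0119, -0.0016, -0.0005], [-0.0016, -0.0188, -0.012]], [[-0.0093, -0.0002, 0.0003], [-0.0, -0.0182, -0.0127]], [[-0.0065, -0.0, 0.0], [0.0, -0.0091, -0.0064]], [[-0.0065, 0.0002, -0.0002], [0.0, -0.0091, -0.0064]]]
```

View pics/k8.png

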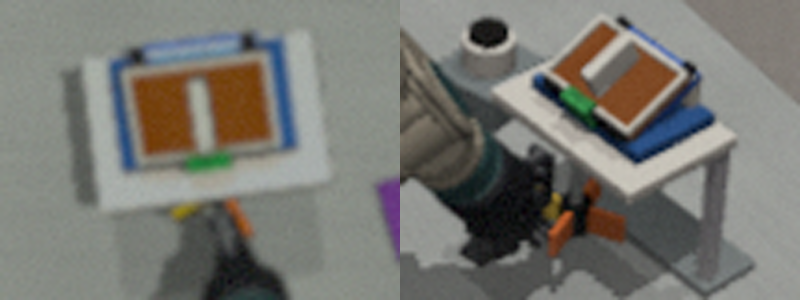

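{"fn": "carry_out", "kwargs": {
  "commands": [
    [[-0.006, -0.001, 0], [0, -0.0094, -0.006]],
    [[-0.006, -0.001, 0], [0, -0.0094, -0.006]],
    [[-0.005, 0, 0], [0, -0.009, -0.006]],
    [[-0.0045, 0, 0], [0, -0.009, -0.006]],
    [[0, 0, 0], [0, 0, 0]]
  ]
}}

```text
time: 19.65
ee_pos: [0.5446, 0.0267, 0.0802]
orientation: [-0.261, 0.5, 0.732, -0.382]
force: [-1.0, 3.6, -0.9]
gripper_width: -0.005
```

{"fn": "carry_out", "kwargs": {
  "commands": [
    [[-0.0045, 0, 0], [0, -0.009, -0.006]],
    [[-0.0045, 0, 0], [0, -0.009, -0.006]],
    [[0, 0, 0], [0, 0, 0]]
  ]
}}

```text
time: 19.9
ee_pos: [0.5467, 0.0225, 0.081]
orientation: [-0.254, 0.488, 0.74, -0.387]
force: [-2.0, 2.8, -1.8]
gripper_width: 0.001
```

```bash
python3 v.py k9
```

```text
stand coords -0.04058559980364809 -0.012040895160838515 0.0810564542980767 F [-2.6249  2.188  -1.2423] T [0.0966 0.9985 0.3095] q [-0.272   0.0319 -0.8464  0.1937  0.3655 -2.1551] 20.0
F stand -2.235032305217501 2.585005031286276 -1.2422561333796864
```

View pics/k9.png

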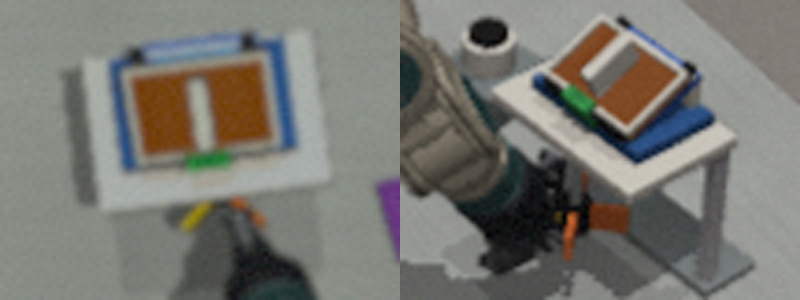

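Run:
```python
from k import *
p,R,st=cur();print(R.inv().apply(.65*ex-.76*ey)*.001/.4, R.inv().apply(ez))
```

```text
[-0.0022  0.0006 -0.0009] [-0.0021 -0.8201 -0.5722]
```

{"fn": "carry_out", "kwargs": {
  "commands": [
    [[-0.0044, 0.0012, -0.0018], [0, 0, 0]],
    [[-0.0022, 0.0006, -0.0009], [0, 0, 0]],
    [[0, 0, 0], [0, 0, 0]]
  ]
}}

```text
time: 20.25
ee_pos: [0.5475, 0.0221, 0.0806]
orientation: [-0.255, 0.487, 0.741, -0.386]
force: [-6.7, 4.3, 2.9]
gripper_width: -0.001
```

{"fn": "carry_out", "kwargs": {
  "commands": [
    [[-0.0022, 0.0006, -0.0009], [0, 0, 0]],
    [[0, 0, 0], [0, 0, 0]]
  ]
}}

```text
time: 20.42
ee_pos: [0.5477, 0.022, 0.0805]
orientation: [-0.255, 0.486, 0.741, -0.386]
force: [-9.5, 4.9, 5.6]
gripper_width: -0.0
```

{"fn": "carry_out", "kwargs": {
  "commands": [
    [[-0.0022, 0.0006, -0.0009], [0, 0, 0]],
    [[0, 0, 0], [0, 0, 0]]
  ]
}}

```text
time: 20.58
ee_pos: [0.5478, 0.022, 0.0804]
orientation: [-0.256, 0.486, 0.742, -0.386]
force: [-11.7, 4.7, 7.9]
gripper_width: -0.004
```

Part of the force lies along the finger axis (about 10 N, with an upward part). The fingertip may be touching the hub, so I'll draw back a little along the tool axis.

{"fn": "carry_out", "kwargs": {
  "commands": [
    [[0, -0.005, 0], [0, 0, 0]],
    [[0, -0.005, 0], [0, 0, 0]],
    [[0, 0, 0], [0, 0, 0]]
  ]
}}

```text
time: 20.83
ee_pos: [0.5459, 0.0202, 0.0831]
orientation: [-0.255, 0.486, 0.741, -0.387]
force: [-4.9, 5.2, -1.8]
gripper_width: -0.001
```

```bash
python3 v.py k10
python3 - <<'E'
from h import *
c=load('side');d=load('top');cv2.imwrite('pics/k10z.png',np.hstack([cv2.resize(c['color'][152:197,240:300],(400,300),interpolation=cv2.INTER_CUBIC),cv2.resize(d['color'][155:200,190:250],(400,300),interpolation=cv2.INTER_CUBIC)]))
E
```

```text
stand coords -0.041705555803167614 -0.014202927959749128 0.08303979614897537 F [-5.1073  4.5925 -1.4611] T [0.5697 1.5609 0.7807] q [-0.2801  0.0288 -0.8411  0.2097  0.372  -2.1637] 20.9333
F stand -4.294340869209649 5.360445788714538 -1.4611086060878418
```

View pics/k10z.png

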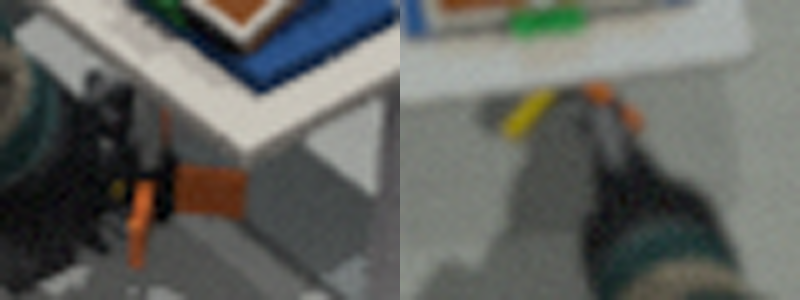

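{"fn": "carry_out", "kwargs": {
  "commands": [
    [[-0.0022, 0.0006, -0.0009], [0, 0, 0]],
    [[-0.0022, 0.0006, -0.0009], [0, 0, 0]],
    [[0, 0, 0], [0, 0, 0]]
  ]
}}

```text
time: 21.18
ee_pos: [0.5463, 0.0201, 0.0827]
orientation: [-0.257, 0.485, 0.741, -0.386]
force: [-11.1, 7.0, 4.7]
gripper_width: 0.003
```

```bash
python3 v.py k11
python3 - <<'E'
from k import *
t=load('top')
p=onz(t,[[206.8,174.8]],.1)[0];d=p-SO;print('yellow end',d@ex,d@ey,np.degrees(np.arctan2(d@ey,d@ex)))
h=cv2.cvtColor(t['color'],cv2.COLOR_BGR2HSV);m=cv2.inRange(h,(21,110,90),(34,255,255));ys,xs=np.nonzero(m);k=(xs>195)&(xs<225)&(ys>163)&(ys<185)
print(k.sum());P=onz(t,np.c_[xs[k],ys[k]],.1)
d=P-SO;print(np.degrees(np.arctan2((d@ey).mean(),(d@ex).mean())),np.hypot((d@ey).mean(),(d@ex).mean()))
E
```

```text
stand coords -0.04139263598329462 -0.014302704808618092 0.08270624620196873 F [-10.0803   6.1206   3.1362] T [1.0509 1.7856 1.2063] q [-0.2818  0.0312 -0.839   0.2125  0.3755 -2.1656] 21.2833
F stand -8.95348162379745 7.675296486801484 3.136236094043432
yellow end -0.03699898481548719 0.03605264380318085 135.74219171058922
29
133.50540194120805 0.03857487535508564
```

At the stop: the force rises while the TCP stays put, and the yellow wing measures 133–135° against the expected 131.8°. Now I'll step up to 15–20 N.

{"fn": "carry_out", "kwargs": {
  "commands": [
    [[-0.0022, -0.0002, -0.0015], [0, 0, 0]],
    [[-0.0011, 0.0003, -0.0005], [0, 0, 0]],
    [[0, 0, 0], [0, 0, 0]]
  ]
}}

```text
time: 21.53
ee_pos: [0.5464, 0.0201, 0.0826]
orientation: [-0.257, 0.484, 0.742, -0.386]
force: [-12.6, 8.7, 5.8]
gripper_width: 0.001
```

```bash
cat > f.py <<'E'
from k import *
p,R,st=cur();f=st['force'];d=p-SO
th=np.radians(221.8);u=rot(th);w=-rot(th+np.pi/2)
print(st['time'],'TCP',d@ex,d@ey,p[2],'F',f,'normal',f@w,'radial',f@u,'z',f[2],'norm',np.linalg.norm(f))
E
python3 f.py
```

```text
21.5333 TCP -0.041298097817253326 -0.014395738790528785 0.08262509632620639 F [-12.5751   8.7489   5.7675] normal 15.281206764186225 radial 1.0774842252627836 z 5.767468852926362 norm 16.36887135373043
```

{"fn": "carry_out", "kwargs": {
  "commands": [
    [[-0.0015, 0.0001, -0.0008], [0, 0, 0]],
    [[0, 0, 0], [0, 0, 0]],
    [[0, 0, 0], [0, 0, 0]],
    [[0, 0, 0], [0, 0, 0]]
  ]
}}

```text
time: 21.87
ee_pos: [0.5464, 0.0201, 0.0826]
orientation: [-0.258, 0.484, 0.742, -0.386]
force: [-12.9, 8.1, 5.3]
gripper_width: 0.003
```

{"fn": "carry_out", "kwargs": {
  "commands": [
    [[0, 0, 0], [0, 0, 0]],
    [[0, 0, 0], [0, 0, 0]],
    [[0, 0, 0], [0, 0, 0]],
    [[0, 0, 0], [0, 0, 0]],
    [[0, 0, 0], [0, 0, 0]]
  ]
}}

```text
time: 22.28
ee_pos: [0.5464, 0.0201, 0.0826]
orientation: [-0.258, 0.484, 0.742, -0.386]
force: [-14.2, 8.3, 6.6]
gripper_width: -0.0
```

```bash
python3 f.py
```

```text
22.2833 TCP -0.04125357053191242 -0.01441786760709356 0.08261023878073813 F [-14.1809   8.3462   6.6198] normal 16.278900467470976 radial 2.3985934489749616 z 6.619826856770536 norm 17.736345693995503
```

{"fn": "carry_out", "kwargs": {
  "commands": [
    [[0, 0, 0], [0, 0, 0]],
    [[0, 0, 0], [0, 0, 0]],
    [[0, 0, 0], [0, 0, 0]],
    [[0, 0, 0], [0, 0, 0]]
  ]
}}

```text
time: 22.62
ee_pos: [0.5464, 0.0201, 0.0826]
orientation: [-0.258, 0.484, 0.742, -0.386]
force: [-14.9, 7.7, 5.7]
gripper_width: 0.0
```

```bash
python3 f.py; python3 v.py k12
```

```text
22.6167 TCP -0.04124657172111923 -0.014423687739552944 0.08262230138288673 F [-14.8537   7.6758   5.6921] normal 16.382175317667226 radial 3.342708216785604 z 5.692148141455131 norm 17.662103975054112
stand coords -0.0412738624612719 -0.014456384761189866 0.08260664494176856 F [-14.6283   8.7221   6.079 ] T [1.4556 2.1502 1.5536] q [-0.2836  0.0329 -0.8365  0.217   0.3786 -2.1678] 22.7167
F stand -13.018990883418866 10.980322381156832 6.078975700634
```

The nip held at about 16.5 N normal (17.7 N in total) for over a second, and the TCP did not move. Now I'll back off and away.

{"fn": "carry_out", "kwargs": {
  "commands": [
    [[0.008, -0.004, 0.002], [0, 0, 0]],
    [[0.006, -0.01, 0], [0, 0, 0]],
    [[0, -0.03, 0], [0, 0, 0]],
    [[0, -0.06, 0], [0, 0, 0]],
    [[0, -0.08, 0], [0, 0, 0]],
    [[0, -0.08, 0], [0, 0, 0]],
    [[0, -0.08, 0], [0, 0, 0]],
    [[0, 0, 0], [0, 0, 0]],
    [[0, 0, 0], [0, 0, 0]]
  ]
}}

```text
time: 23.47
ee_pos: [0.4792, -0.0125, 0.2021]
orientation: [-0.249, 0.491, 0.74, -0.386]
force: [-0.6, -0.0, -0.6]
gripper_width: 0.003
```

```bash
python3 v.py k13
python3 - <<'E'
from h import *
c=load('side');d=load('top');cv2.imwrite('pics/k13z.png',np.hstack([cv2.resize(c['color'][125:200,225:325],(400,300),interpolation=cv2.INTER_CUBIC),cv2.resize(d['color'][118:193,160:260],(400,300),interpolation=cv2.INTER_CUBIC)]))
from k import *
t=d;h=cv2.cvtColor(t['color'],cv2.COLOR_BGR2HSV);m=cv2.inRange(h,(21,110,90),(34,255,255));ys,xs=np.nonzero(m);k=(xs>195)&(xs<225)&(ys>163)&(ys<185)
def an(m,x0,x1):
    ys,xs=np.nonzero(m);k=(xs>x0)&(xs<x1)&(ys>163)&(ys<185);P=onz(t,np.c_[xs[k],ys[k]],.1)-SO;print(k.sum(),np.degrees(np.arctan2((P@ey).mean(),(P@ex).mean()))%360)
an(m,195,225);an(cv2.inRange(h,(3,140,80),(18,255,255)),200,232)
E
```

```text
stand coords -0.11455789764116149 -0.03363873539296273 0.19827280227142255 F [-0.1732  0.3085 -0.8088] T [-0.2342  0.5663  0.037 ] q [-0.4257 -0.2823 -0.7934  0.6158  0.4351 -2.3039] 23.5667
F stand -0.12083280037483038 0.332511626017054 -0.8088206440576218
26 132.52807247938608
16 215.1069280118074
```

View pics/k13z.png

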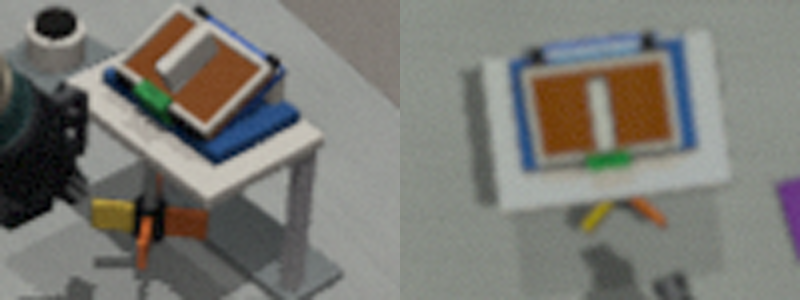

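The knob looks as it should: yellow is front-left at about 132°, and the cassette has not moved. Part of the nip force (upward and radial) was not on the wing, though. There is time, so I'll nip again with a cleaner contact farther out on the wing.

Run:
```python
from k import *
p,R,st=cur();q,Rq=pose(221.8,47,25,28,52,z=.084);pre=q-Rq.apply([0,1,0])*.1
shares(p,R,p,Rq);shares(p,Rq,pre,Rq);shares(pre,Rq,q,Rq);w=-rot(np.radians(311.8))
print('1mm push',-Rq.inv().apply(w)*.001/.4,'1mm up',Rq.inv().apply(ez)*.001/.4)
```

```text
shift shares [0. 0. 0.] rows>= 0.0 | turn shares [-0.0333 -0.1242 -0.0955] rows>= 2.0119997572424584
shift shares [-0.0275  0.0757  0.0472] rows>= 0.8956988649951784 | turn shares [0. 0. 0.] rows>= 0.0
shift shares [-0.    0.25 -0.  ] rows>= 2.399232245681382 | turn shares [0. 0. 0.] rows>= 0.0
1mm push [-0.0024  0.0004 -0.0005] 1mm up [-0.     -0.002  -0.0015]
```

{"fn": "carry_out", "kwargs": {
  "commands": [
    [[0, 0, 0], [-0.011, -0.0414, -0.032]],
    [[0, 0, 0], [-0.011, -0.0414, -0.032]],
    [[0, 0, 0], [-0.011, -0.0414, -0.032]],
    [[-0.0137, 0.038, 0.0236], [0, 0, 0]],
    [[-0.0137, 0.038, 0.0236], [0, 0, 0]],
    [[0, 0, 0], [0, 0, 0]],
    [[0, 0, 0], [0, 0, 0]]
  ]
}}

```text
time: 24.15
ee_pos: [0.4848, -0.0153, 0.1597]
orientation: [-0.198, 0.396, 0.806, -0.393]
force: [0.4, 0.1, -0.3]
gripper_width: 0.002
```

```bash
python3 v.py k14
python3 - <<'E'
from k import *
p,R,st=cur();q,Rq=pose(221.8,47,25,28,52,z=.084);shares(p,R,q,Rq)
E
```

```text
stand coords -0.10676719948312949 -0.040005029703586326 0.16184472824790921 F [-0.3472 -0.3924  0.5064] T [-0.3896  0.4474  0.0227] q [-0.5262 -0.1235 -0.771   0.6382  0.6062 -2.6598] 24.25
F stand -0.4062526380047489 -0.3308274697620818 0.5064191863438547
shift shares [-0.0055  0.2479 -0.0015] rows>= 2.3797465475142348 | turn shares [-0.0007 -0.0006  0.003 ] rows>= 0.038783468836162724
```

{"fn": "carry_out", "kwargs": {
  "commands": [
    [[-0.0025, 0.08, -0.001], [0, 0, 0]],
    [[-0.0025, 0.08, 0], [0, 0, 0]],
    [[0, 0.06, 0], [0, 0, 0]],
    [[0, 0.027, 0], [0, 0, 0]],
    [[0, 0, 0], [0, 0, 0]],
    [[0, 0, 0], [0, 0, 0]]
  ]
}}

```text
time: 24.75
ee_pos: [0.5356, 0.0201, 0.0848]
orientation: [-0.195, 0.397, 0.806, -0.393]
force: [0.4, 0.8, 0.6]
gripper_width: -0.0
```

```bash
python3 f.py; python3 v.py k15
```

```text
24.75 TCP -0.05190629985172773 -0.012684562938558385 0.0847507648097444 F [0.4129 0.7802 0.645 ] normal 0.1679875017334777 radial -0.8665391092414689 z 0.6449514962933733 norm 1.0931936064369911
stand coords -0.05139122778037756 -0.013713832705757227 0.08582306665687646 F [ 0.2031 -0.4182  0.6083] T [-0.3334  0.5139  0.0053] q [-0.3851  0.0651 -0.8086  0.3203  0.5601 -2.4992] 24.85
F stand 0.13258770922031998 -0.4455855608579639 0.6082673355551536
```

View pics/k15.png

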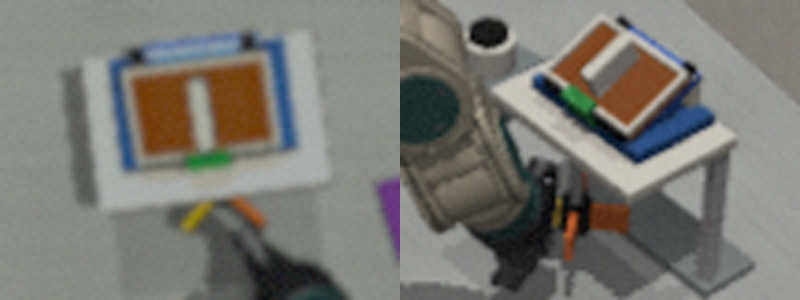

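{"fn": "carry_out", "kwargs": {
  "commands": [
    [[-0.0048, 0.0008, -0.001], [0, 0, 0]],
    [[-0.0048, 0.0008, -0.001], [0, 0, 0]],
    [[-0.0048, 0.0008, -0.001], [0, 0, 0]],
    [[0, 0, 0], [0, 0, 0]],
    [[0, 0, 0], [0, 0, 0]]
  ]
}}

```text
time: 25.27
ee_pos: [0.5405, 0.0155, 0.0846]
orientation: [-0.195, 0.398, 0.806, -0.393]
force: [-0.5, 0.4, -0.4]
gripper_width: -0.002
```

{"fn": "carry_out", "kwargs": {
  "commands": [
    [[-0.0048, 0.0008, -0.001], [0, 0, 0]],
    [[0, 0, 0], [0, 0, 0]],
    [[0, 0, 0], [0, 0, 0]]
  ]
}}

```text
time: 25.52
ee_pos: [0.5412, 0.0153, 0.084]
orientation: [-0.196, 0.397, 0.806, -0.392]
force: [-2.8, 2.3, 2.8]
gripper_width: 0.002
```

```bash
python3 f.py
```

```text
25.5167 TCP -0.04722171571061997 -0.018294695444361728 0.08403386349251865 F [-2.8442  2.2985  2.7843] normal 3.656900211782459 radial -0.005249493104049329 z 2.784302174262269 norm 4.596225115648062
```

{"fn": "carry_out", "kwargs": {
  "commands": [
    [[-0.0048, -0.0002, -0.0018], [0, 0, 0]],
    [[-0.0036, 0.0002, -0.001], [0, 0, 0]],
    [[0, 0, 0], [0, 0, 0]],
    [[0, 0, 0], [0, 0, 0]]
  ]
}}

```text
time: 25.85
ee_pos: [0.5416, 0.0152, 0.0838]
orientation: [-0.198, 0.395, 0.807, -0.392]
force: [-10.0, 4.1, 6.5]
gripper_width: 0.002
```

```bash
python3 f.py
```

```text
25.85 TCP -0.046853927125656 -0.018458355766318903 0.08381277542281579 F [-10.0052   4.1428   6.4864] normal 10.390081370046563 radial 3.051705651782308 z 6.486414398691153 norm 12.623005585551192
```

{"fn": "carry_out", "kwargs": {
  "commands": [
    [[-0.003, -0.003, -0.001], [0, 0, 0]],
    [[-0.003, -0.002, -0.001], [0, 0, 0]],
    [[0, 0, 0], [0, 0, 0]],
    [[0, 0, 0], [0, 0, 0]]
  ]
}}

```text
time: 26.18
ee_pos: [0.5409, 0.0144, 0.0843]
orientation: [-0.2, 0.393, 0.808, -0.391]
force: [-5.6, 9.1, 0.1]
gripper_width: 0.001
```

```bash
python3 f.py
```

```text
26.1833 TCP -0.04762667506608778 -0.01911918319002758 0.08434677302401873 F [-5.5699  9.0603  0.0952] normal 10.021843339264212 radial -3.560254107726802 z 0.09515575922140929 norm 10.635873628755327
```

{"fn": "carry_out", "kwargs": {
  "commands": [
    [[-0.0036, 0.0004, -0.0008], [0, 0, 0]],
    [[-0.003, 0.0003, -0.0008], [0, 0, 0]],
    [[0, 0, 0], [0, 0, 0]],
    [[0, 0, 0], [0, 0, 0]]
  ]
}}

```text
time: 26.52
ee_pos: [0.5412, 0.0144, 0.0841]
orientation: [-0.201, 0.392, 0.808, -0.39]
force: [-11.9, 9.7, 4.4]
gripper_width: 0.002
```

```bash
python3 f.py
```

```text
26.5167 TCP -0.047347847414121035 -0.019135318304886094 0.08408251775782707 F [-11.9233   9.6904   4.3571] normal 15.364414288967899 radial -0.06460223088783643 z 4.3570502334548875 norm 15.970387804562726
```

{"fn": "carry_out", "kwargs": {
  "commands": [
    [[-0.0024, -0.0006, -0.0006], [0, 0, 0]],
    [[0, 0, 0], [0, 0, 0]],
    [[0, 0, 0], [0, 0, 0]],
    [[0, 0, 0], [0, 0, 0]],
    [[0, 0, 0], [0, 0, 0]]
  ]
}}

```text
time: 26.93
ee_pos: [0.5412, 0.0144, 0.0841]
orientation: [-0.202, 0.391, 0.809, -0.39]
force: [-12.1, 11.7, 6.6]
gripper_width: 0.001
```

{"fn": "carry_out", "kwargs": {
  "commands": [
    [[0, 0, 0], [0, 0, 0]],
    [[0, 0, 0], [0, 0, 0]],
    [[0, 0, 0], [0, 0, 0]],
    [[0, 0, 0], [0, 0, 0]]
  ]
}}

```text
time: 27.27
ee_pos: [0.5412, 0.0144, 0.0841]
orientation: [-0.202, 0.391, 0.809, -0.39]
force: [-12.3, 11.8, 5.2]
gripper_width: -0.0
```

{"fn": "carry_out", "kwargs": {
  "commands": [
    [[0, 0, 0], [0, 0, 0]],
    [[0, 0, 0], [0, 0, 0]],
    [[0, 0, 0], [0, 0, 0]],
    [[0, 0, 0], [0, 0, 0]],
    [[0, 0, 0], [0, 0, 0]]
  ]
}}

```text
time: 27.68
ee_pos: [0.5412, 0.0144, 0.0841]
orientation: [-0.202, 0.391, 0.809, -0.39]
force: [-12.8, 10.9, 5.6]
gripper_width: -0.0
```

```bash
python3 f.py
```

```text
27.6833 TCP -0.04733958680102245 -0.01920924455951258 0.0841409188119631 F [-12.7756  10.8874   5.5638] normal 16.779082475036912 radial -0.4619042048947881 z 5.5638111160200285 norm 17.683522226449636
```

The second nip held about 17 N normal (17.7 N in total) for about 0.8 s with almost no radial force. Now I'll retreat.

{"fn": "carry_out", "kwargs": {
  "commands": [
    [[0.008, -0.002, 0.002], [0, 0, 0]],
    [[0.008, -0.008, 0.001], [0, 0, 0]],
    [[0, -0.03, 0], [0, 0, 0]],
    [[0, -0.06, 0], [0, 0, 0]],
    [[0, -0.08, 0], [0, 0, 0]],
    [[0, -0.08, 0], [0, 0, 0]],
    [[0, -0.08, 0], [0, 0, 0]],
    [[0, 0, 0], [0, 0, 0]],
    [[0, 0, 0], [0, 0, 0]],
    [[0, 0, 0], [0, 0, 0]]
  ]
}}

```text
time: 28.52
ee_pos: [0.4779, -0.0395, 0.1941]
orientation: [-0.195, 0.398, 0.806, -0.393]
force: [-0.9, 0.3, -0.4]
gripper_width: 0.004
```

```bash
python3 v.py k16
python3 - <<'E'
from h import *
c=load('side');d=load('top');cv2.imwrite('pics/end.png',np.vstack([np.hstack([cv2.resize(c['color'][125:200,225:325],(400,300),interpolation=cv2.INTER_CUBIC),cv2.resize(d['color'][118:193,160:260],(400,300),interpolation=cv2.INTER_CUBIC)]),np.hstack([cv2.resize(c['color'],(400,300)),cv2.resize(d['color'],(400,300))])]))
E
```

```text
stand coords -0.11914175267777215 -0.060750277219973815 0.1927957200909075 F [-0.5463  0.2136  0.0515] T [-0.3379  0.545   0.0228] q [-0.5916 -0.1561 -0.7191  0.7682  0.6226 -2.737 ] 28.6167
F stand -0.5044295773583897 0.29942796459972854 0.051507809206464
```

View pics/end.png

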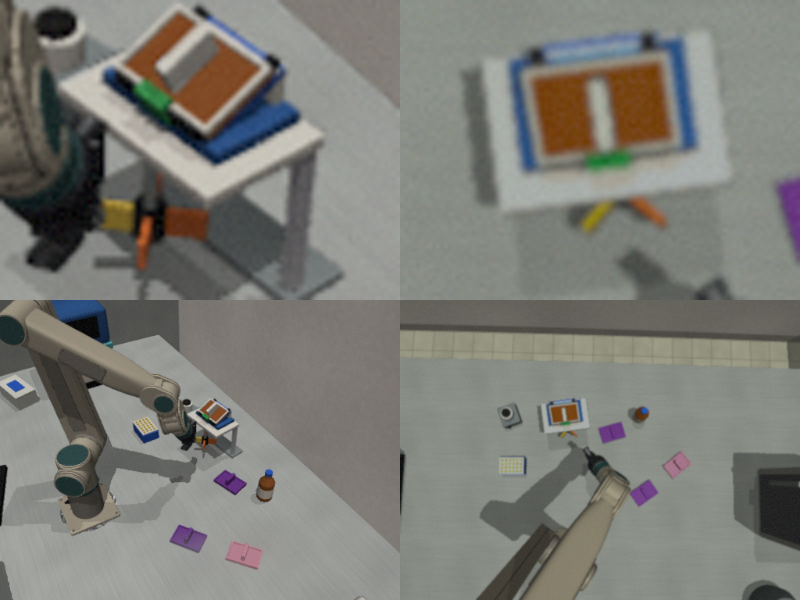

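The final picture shows the cassette seated against the lip, the yellow wing at about (118,213) front-left, the bystanders in place and the arm clear. I'm handing in.

```bash
python3 -c "
from station import env
print(env.close_job())"
```

```text
the job is handed in; nothing more can be done
None
```

I seated the cassette, tightened and nipped the knob at its stop, and handed the job in at about 28.6 s. The hand-in reports no verdict.

- **Cassette:** I pinched it by the rib, lowered it onto the rails and slid it down until I felt the lip, then let go.
    - After release it measured within about 1 mm of centre and within about half a degree of the deck's edges. It had not visibly moved in the final pictures.
    - Lowering pressed about 20 N on the rails for a moment, because contact came 3 mm sooner than I had measured. I eased off before sliding.
- **Knob:** I pushed a front wing counter-clockwise about 90° to a firm stop. The first nip read about 16.4 N normal to the wing (17.7 N in total).
    - Part of that force was upward and radial, so I repeated the nip farther out on the wing. It held about 17 N normal (17.7 N in total) for about 0.8 s, with almost no radial force but still about 5–6 N upward.
    - Every force I read stayed below 21 N.
- **Last checks:** Before the second nip the yellow wing measured about 132.5° against the expected 131.8°. The neighbouring orange wing read 215° where 222° was expected; I put this down to coarse pixels. The stop itself was clear, because the force rose while the tool stayed still.
- **Rest of the scene:** At hand-in the arm touched nothing (force about 0.6 N, which is noise), and the tip box, bottle and mixer looked undisturbed.

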